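# Jar a sample vial, cover the jar and slide it under the shelf

### The arm

A 7-joint arm with a two-finger parallel gripper is mounted at the origin on the work surface. World frame = base frame: x ahead of the robot, y to its left, z up, the work surface at z = 0. Lengths are in mm, angles in rad, forces in N, time in s.
With the tool pointing down it reaches from about 425 to 800 mm from the base axis. Payload 8.3 kg.
Tool frame: the origin (TCP) lies at the very end of the fingers, on their centre line; the grasp point (between the pads) lies 19 mm behind it; z points along the fingers, x is the direction in which the jaws open and shut, and the axes are right-handed (so a half turn about z gives the same grasp; the last joint's range is limited). The gripper opens to 85 mm and grips with 20 to 120 N. Pads are 22 mm wide; open, the fingers measure 114 mm over their backs; the gripper's body (76 mm by 85 mm) begins 54 mm behind the grasp point. The pads swing forward as they close: fully open they stand 13 mm farther back than shut.
Start: joints at [-1.23, 0.383, 0.016, 1.37, -0.006, 1.388, -0.046], TCP at [245.52, 574.737, 231.279] pointing down, gripper open.
Joint ranges: [-2.95, 2.95], [-0.25, 2.06], [-1.52, 1.56], [0.18, 2.33], [-1.44, 4.58], [0.02, 2.06], [-3.01, 3.01]. Speed limits (rad/s): [2.39, 2.39, 3.01, 3.01, 3.14, 3.14, 3.14].

### API

Orientations are given as a rotation vector (axis times angle).
In Python, from workcell import * gives the robot as it stands.
- The arm moves only by the shell command python3 -m handwheel 'ROWS' [FORCE]. ROWS is JSON, a list of rows, each a list of 7 numbers: the turn, a rotation vector about the tool's x, y, z in degrees, then the shift along the tool's x, y, z in m, then the gripper command: -1 is shut, 1 is fully open, values between are in proportion. A call has 1 to 12 rows; each row shifts and turns the commanded pose from where the row before left it, along the tool's axes as they then stand; what a row does not reach is not made up. A row lasts 1/10 s, in which the tool goes at most 50 mm and 8.59 degrees, less where a joint would pass 70% of its speed; a pose out of reach is approached as far as the arm can. A call is refused whole if a number of a shift passes 0.05 or a number of a turn 8.59, either way. A call with a gripper value outside its range is refused whole. The fingers move at their own pace and stop on an object; FORCE is the grip in N (left out, the last holds). Time passes only in rows, so rows that do not move let the fingers close. It gives the time, the measured TCP pose, the force and the opening at its end, in the units of the state.
- state(): the state, without advancing time (a new reading comes with each control period).
- read_camera(name): name is "scene" or "side" or "wrist"; returns a dict with "pixels" (480x640x3 uint8, blue, green, red), "mtx" (3x3 intrinsics, pixels), "D" ([k1, k2, p1, p2, k3] as OpenCV has them; the pictures are not rectified), "world_from_camera" (4x4, takes a point from camera to world coordinates). Camera axes: x right, y down, z forward; pixel columns grow to the right and rows downward; lengths in mm; the calibration is good to about 2 mm. A picture is of the moment at which its call begins. There is no depth.
- hand_in(): hands the job in, once; it reports no verdict.
Trained networks look in the newest picture that a camera, given by its name, has taken for a name from the list of things; names that differ only in an ending like _2 or _b are one class to them, and where a whole thing is asked for, a point or a joint stands for the part that bears it (a point fixed in the world has none). Each returns a list of dicts, best first, with "confidence" (0 to 1); they miss things now and then, are a little off and sometimes report something else, mostly with a low value. They report only what shows in the picture. A call takes as long as a camera call. They do not tell look-alikes from the thing itself.
- regions_of(camera, label): "mask" (480x640 bool, what is visible of it) and "box" ([centre column, centre row, width, height] in pixels, round what is visible of it).
The state is a dict: "time_s": time; "q": joint angles; "joint_vel": joint speeds; "joint_torque": joint torques, N m; "tcp_pos": TCP position; "tcp_rot": TCP orientation; "wrist_force": force on the tool from outside, world axes, zero at the start; "moment": the same for the moment, N m; "gripper_width": opening from 0.0 (shut) to 1.0 (fully open).
Only numpy, scipy, OpenCV 4.12 (cv2) and the standard library are available. Lean on these libraries where they do the work, as an engineer would, in place of code of your own. Each camera call takes 0.05 s, during which the arm holds its last target. There are 200 camera calls.

### The job

Take the short vial out of the white rack and put it into the open amber jar, then lift the knobbed lid off its sloping rest and set it gently on the jar, without dropping it, so that it sits fully down and level on the rim. Then slide the covered jar, without lifting it, along its guide lane under the wire shelf until it is fully home against the end stop, keeping the lid seated. Do not tip the jar, and leave the other loose things on the bench where they are.

Things in the scene. Friction and masses are not known exactly. Their poses are not given: they have to be found in the camera images.
- jar: Open wide-mouthed amber jar, straight-sided and round: outer diameter 76, wall 4 (mouth 68 wide), 95 tall, floor 5 thick, about 0.4 kg. Origin: centre of its underside; z up. It stands on the bench in the lane, near the lane's mouth, 120 to 145 from its final place.
- jar_rim (a point): Centre of the jar's mouth, level with the top of the rim (95 above the jar's origin).
- lid: The jar's loose aluminium lid, 0.11 kg: boss 63 diameter, 6 high below; disc 82 diameter, 6 thick; round knob 20 diameter, 28 tall on top (total 40). Origin: centre of the boss's underside; z along the knob, up. Starts on the sloping rest, knob leaning 30 degrees from vertical towards the rest's -x. Seated: disc on the rim, boss in the mouth, origin 89 above the jar's origin.
- lid_knob (a point): Centre of the top face of the lid's knob (40 above the lid's origin along its z).
- lid_rest: Fixed white rest, base 110 by 90, with a 90 wide slope rising at 30 degrees towards its own +x (away from the robot), upper edge 75 high; a 60 wide ledge at the lower edge stands 15 above the slope. Origin: centre of its base's underside; the lid's origin starts 50 above it. It and the rack may stand on either side of the lane.
- rack: Fixed white rack, block 130 (x) by 160 (y) by 30 high. The short vial stands in the hole at x = -40, y = 0 (hole 20 deep, 1.5 loose all round); three tall capped tubes fixed in holes at x = +45, y = -50, 0, 50 reach 99 high. Origin: centre of its underside.
- vial: Short clear capped vial, 18 in diameter, 70 tall (the top 16 is a black cap), 40 g, upright in the front hole of the rack, its foot 10 above the bench, so its top is 80 above it. Origin: centre of its foot; z along it to the cap.
- vial_mid (a point): Middle of the vial, 35 from its foot.
- lane: Fixed guide lane. Origin: on the bench, where the jar's origin is when fully home; x along the lane from mouth to end stop. Rails 16 high, 84 apart, from x = -193 to 42; end stop face at x = 38, 30 high. Wire shelf, underside 165, top 173 above the bench, over x = -55 to 51, y = -125 to 125, on 10 mm posts at x = -45, 45, y = +-115; three small vials fixed on it reach 220.
- lane_mouth (a point): Middle of the lane's open end, on the bench (x = -193 in the lane's frame).
- reagent_bottle: Bystander: amber bottle with black cap, 70 in diameter, 170 tall. Origin: underside centre.
- beaker: Bystander: glass beaker, 64 in diameter, 75 tall. Origin: underside centre.
- petri: Bystander: clear covered petri dish, 60 in diameter, 16 high. Origin: underside centre.
- small_lid: Bystander: smaller aluminium lid, 52 in diameter, lying flat on the bench, knob top at 25; too small for the jar. Origin: underside centre.
- cap: Bystander: loose black screw cap, 19 in diameter, 14 high. Origin: underside centre.
- white_bottle: Bystander: white bottle with blue cap, 60 in diameter, 130 tall. Origin: underside centre.
Not all that is in view belongs to the job. Leave any green look-alike of the lid alone.

How it is judged (in metres and radians):
On the way, in this order (a step that is already met when the one before it is completed fails the run):
1. the vial is inside the jar and let go (horizontal distance between vial_mid and jar below 0.034 m and z of vial_mid in the frame of jar between 0 and 0.07 m and contact force between the fingers and vial below 0.05 N), for 0.2 s.
2. the lid sits seated and level on the jar and is let go, the jar still outside the shelf, with the vial in it (horizontal distance between vial_mid and jar below 0.034 m and z of vial_mid in the frame of jar between 0 and 0.07 m and horizontal distance between lid and jar below 0.005 m and z of lid in the frame of jar between 0.0865 and 0.0915 m and angle between lid's own z axis and vertical below 0.06 rad and contact force between the fingers and lid below 0.05 N and x of jar in the frame of lane below -0.06 m), for 0.3 s.
3. the covered jar is home under the shelf (horizontal distance between vial_mid and jar below 0.034 m and z of vial_mid in the frame of jar between 0 and 0.07 m and horizontal distance between lid and jar below 0.005 m and z of lid in the frame of jar between 0.0865 and 0.0915 m and angle between lid's own z axis and vertical below 0.06 rad and x of jar in the frame of lane between -0.008 and 0.006 m and y of jar in the frame of lane between -0.008 and 0.008 m and angle between jar's own z axis and vertical below 0.05 rad), for 0.2 s.
At the end, for the whole second after the job is handed in: The vial is inside the jar; the lid sits on the rim, centred within 5 mm, down within 2.5 mm and level within 0.06 rad; the jar stands upright within 8 mm of its home place against the end stop; all at rest (all of step 3 and linear speed of each of jar, lid below 0.01 m/s and linear speed of vial below 0.02 m/s); the robot touches nothing.
It fails at once if another loose thing is shifted by more than 30 mm (distance of any of reagent_bottle, beaker, petri, small_lid, cap, white_bottle from where it was at the start of the episode above 0.03 m).
It fails at once if the jar is tipped by more than 0.35 rad (angle between jar's own z axis and vertical above 0.35 rad).
It fails at once if the jar is lifted more than 15 mm off the bench (height (world z) of jar above 0.015 m and angle between jar's own z axis and vertical below 0.2 rad).
It fails at once if the lid is dropped (moves faster than 0.5 m/s while not held) (contact force between the fingers and lid below 0.05 N and linear speed of lid above 0.5 m/s).
It also fails if it takes over 72 s, if anything falls off the work surface, if the arm or the gripper's body presses on something with over 40 N, if the wrist force passes 120 N, or if a joint passes its speed limit or range.

## Working session

There is one attempt and no reset: what is moved stays moved. The work goes in short steps, Python scripts to look and compute and a shell command to move; the robot and the scene stay as the last step left them, time stands still between calls to the robot, and variables do not carry over. Pictures are saved under pics/ and viewed, about 8 in all and at most 12, crops included, and the job is handed in when it is done.

```bash
mkdir -p pics; ls; python3 - <<'E'
from workcell import *
import cv2,numpy as np
print(state())
ims=[]
for c in ["scene","side"]:
    r=read_camera(c); cv2.imwrite(f"pics/{c}0.png",r["pixels"]); print(c,r["mtx"].round(1).tolist(),r["D"],np.round(r["world_from_camera"],3).tolist())
    for l in ["jar","lid","lid_rest","rack","vial","lane"]:
        print(l,[(round(d["confidence"],2),np.round(d["box"]).tolist()) for d in regions_of(c,l)[:3]])
E
```

```text
pics
{'time_s': 0.0, 'q': array([-1.22989669,  0.38425992,  0.01636813,  1.37118424, -0.00629834,
        1.38821963, -0.04650258]), 'joint_vel': array([ 0.00099144, -0.00041089, -0.00089025,  0.00053578, -0.00059906,
        0.0007691 , -0.0002999 ]), 'joint_torque': array([-1.47644256e-03, -6.27593350e+01,  8.43496397e-01, -3.71821547e+01,
        1.66204391e-02,  1.41900487e-02,  3.24305609e-05]), 'tcp_pos': array([245.33179446, 574.26750291, 230.25165159]), 'tcp_rot': array([ 2.62077100e+00,  1.73030596e+00, -2.61566339e-03]), 'wrist_force': array([-0.42695053,  0.46372665,  0.01920679]), 'moment': array([ 0.00142069, -0.01352614,  0.03883672]), 'gripper_width': 1.0017170462720946}
scene [[605.0, 0.0, 321.6], [0.0, 605.0, 248.7], [0.0, 0.0, 1.0]] [-0.19922885  0.          0.          0.          0.        ] [[0.131, 0.622, -0.772, 1605.529], [0.991, -0.088, 0.098, -136.246], [-0.007, -0.778, -0.628, 940.83], [0.0, 0.0, 0.0, 1.0]]
jar []
lid [(0.86, [191.0, 260.0, 36.0, 22.0]), (0.65, [140.0, 268.0, 30.0, 25.0]), (0.59, [177.0, 241.0, 33.0, 25.0])]
lid_rest [(0.89, [189.0, 279.0, 53.0, 44.0])]
rack [(0.93, [432.0, 251.0, 76.0, 46.0])]
vial [(0.51, [431.0, 227.0, 8.0, 24.0])]
lane [(0.71, [190.0, 261.0, 35.0, 22.0]), (0.64, [314.0, 283.0, 127.0, 97.0])]
side [[514.3, 0.0, 316.7], [0.0, 514.3, 244.9], [0.0, 0.0, 1.0]] [0.01127773 0.         0.         0.         0.        ] [[-0.984, -0.114, 0.133, 379.142], [-0.174, 0.543, -0.821, 911.569], [0.022, -0.832, -0.555, 695.717], [0.0, 0.0, 0.0, 1.0]]
jar [(0.6, [323.0, 252.0, 34.0, 51.0]), (0.44, [363.0, 229.0, 21.0, 16.0])]
lid [(0.65, [392.0, 201.0, 28.0, 21.0]), (0.58, [336.0, 189.0, 28.0, 26.0]), (0.57, [364.0, 185.0, 26.0, 17.0])]
lid_rest [(0.63, [334.0, 198.0, 46.0, 43.0])]
rack [(0.91, [298.0, 354.0, 98.0, 110.0]), (0.45, [337.0, 197.0, 45.0, 41.0])]
vial []
lane [(0.62, [283.0, 222.0, 135.0, 142.0])]
```

```bash
python3 - <<'E'
import cv2,numpy as np
a=cv2.imread("pics/scene0.png")[180:360,100:500]; b=cv2.imread("pics/side0.png")[130:430,200:440]
cv2.imwrite("pics/a1.png",cv2.resize(a,None,fx=2,fy=2,interpolation=2)); cv2.imwrite("pics/b1.png",cv2.resize(b,None,fx=2,fy=2,interpolation=2))
E
```

```text
(no output)
```

View pics/a1.png

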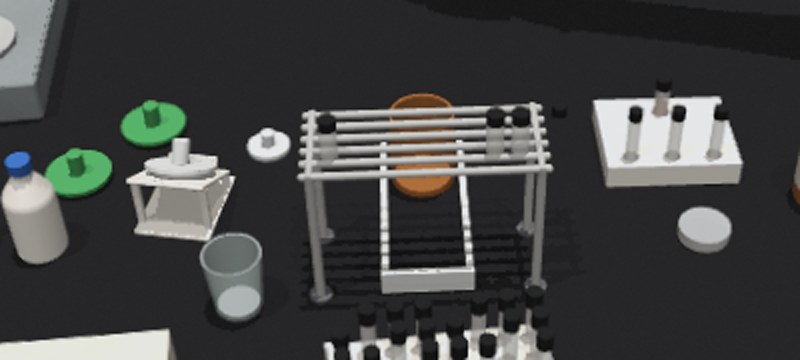

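View pics/b1.png

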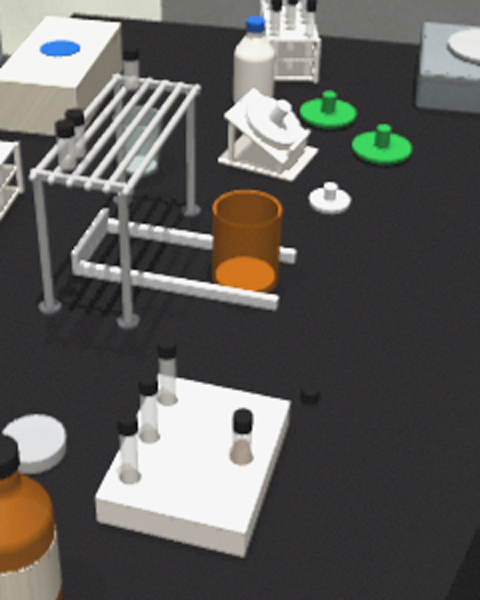

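The pictures show: the vial alone in its rack hole, scene ≈(431,227) and side ≈(321,338). The jar is at side ≈(323,252), in the lane mouth. Lid candidates in scene are aluminium on the white rest (190,260), green ones (140,268) and (177,241), and a small aluminium one on the bench (234,252). The one on the sloping rest fits the description.

```bash
cat > h.py <<'E'
from workcell import *
import cv2,numpy as np
from scipy.spatial.transform import Rotation as R
from scipy.optimize import least_squares
def ray(c,uv):
    p=cv2.undistortPoints(np.array([[uv]],float),c["mtx"],c["D"])[0,0]
    T=c["world_from_camera"]; d=T[:3,:3]@np.array([p[0],p[1],1]); return T[:3,3],d/np.linalg.norm(d)
def onz(c,uv,z):
    o,d=ray(c,uv); return o+d*(z-o[2])/d[2]
def tri(pairs):
    A=0;b=0;L=[]
    for c,uv in pairs:
        o,d=ray(c,uv);P=np.eye(3)-np.outer(d,d);A=A+P;b=b+P@o;L.append((o,P))
    x=np.linalg.solve(A,b); return x,[round(float(np.linalg.norm(P@(x-o))),1) for o,P in L]
def proj(c,X):
    T=np.linalg.inv(c["world_from_camera"]);X=np.atleast_2d(X)@T[:3,:3].T+T[:3,3]
    return cv2.projectPoints(X,np.zeros(3),np.zeros(3),c["mtx"],c["D"])[0][:,0]
def circ(x,y,z,r,n=72):
    a=np.linspace(0,2*np.pi,n);return np.c_[x+r*np.cos(a),y+r*np.sin(a),np.full(n,z)]
E
python3 - <<'E'
from h import *
S=read_camera("scene");D=read_camera("side")
s=lambda u,v:(S,(u/2+100-.25,v/2+180-.25)); d=lambda u,v:(D,(u/2+200-.25,v/2+130-.25))
for n,p in dict(vialtop=[s(663,82),d(243,414)],knob=[s(181,142),d(284,103)],jarrim=[s(422,107),d(247,207)]).items(): print(n,*tri(p))
for n,c,z in [("vialtop",d(243,414),80),("vialtopS",s(663,82),80),("jarrimD",d(247,207),95),("jarrimS",s(422,107),95),
 ("stopL S",s(382,270),30),("stopR S",s(474,267),30),("railend D near",d(277,299),16),("railend D far",d(295,251),16),("stop D near",d(75,262),30),("stop D far",d(106,212),30),
 ("rack D a",d(290,402),30),("rack D b",d(246,535),30),("rack D c",d(98,497),30),("rack D d",d(165,378),30),
 ("rack S a",s(593,101),30),("rack S b",s(720,98),30),("rack S c",s(740,165),30),("rack S d",s(607,168),30),
 ("shelfD1",d(35,175),173),("shelfD2",d(120,78),173),("shelfD3",d(200,90),173),("shelfD4",d(125,188),173),
 ("restbase",s(137,234),0),("restbase",s(207,238),0),("restbaseD",d(220,158),0),("restbaseD",d(290,176),0),("restbaseD",d(317,154),0)]:
  print(n,onz(*c,z).round())
E
```

```text
vialtop [471.96729479 274.98024655  76.91336393] [2.2, 2.2]
knob [ 515.02754104 -300.62195359   84.20083327] [2.8, 2.8]
jarrim [515.65230999 -21.56582831  99.64646174] [1.7, 1.7]
vialtop [470. 276.  80.]
vialtopS [479. 274.  80.]
jarrimD [517. -26.  95.]
jarrimS [507. -22.  95.]
stopL S [698. -88.  30.]
stopR S [707.   9.  30.]
railend D near [473.  27.  16.]
railend D far [466. -67.  16.]
stop D near [701.  24.  30.]
stop D far [695. -82.  30.]
rack D a [437. 200.  30.]
rack D b [452. 360.  30.]
rack D c [580. 345.  30.]
rack D d [559. 190.  30.]
rack S a [440. 200.  30.]
rack S b [456. 361.  30.]
rack S c [586. 344.  30.]
rack S d [569. 187.  30.]
shelfD1 [714.  81. 173.]
shelfD2 [ 691. -152.  173.]
shelfD3 [ 594. -141.  173.]
shelfD4 [621.  86. 173.]
restbase [ 574. -360.    0.]
restbase [ 592. -279.    0.]
restbaseD [ 596. -290.    0.]
restbaseD [ 496. -262.    0.]
restbaseD [ 467. -329.    0.]
```

```bash
cat >> h.py <<'E'
def go(x,y,z,yaw=None):
    "shift in the present tool axes (m); turn about tool z to bring tool x to yaw (deg, mod 180)"
    s=state();M=R.from_rotvec(s["tcp_rot"]).as_matrix()
    d=M.T@(np.array([x,y,z])-s["tcp_pos"])/1000
    print("tcp",s["tcp_pos"].round(1),"t",round(s["time_s"],1),"shift",d.round(4),"toolx yaw",round(np.degrees(np.arctan2(M[1,0],M[0,0])),2),"zaxis",M[:,2].round(4),"w",round(s["gripper_width"],3),"F",s["wrist_force"].round(1))
    if yaw is not None:
        c=np.degrees(np.arctan2(M[1,0],M[0,0]));t=-((yaw-c+90)%180-90);print("turn z",round(t,2))
E
python3 -c "
from h import *
go(472,275,200,84.6)"
```

```text
tcp [245.5 574.7 231.3] t 0.8 shift [-0.1866  0.326   0.0313] toolx yaw 66.86 zaxis [-1.e-04 -0.e+00 -1.e+00] w 0.999 F [-0.2 -0.2  0.1]
turn z -17.74
```

```bash
python3 -m handwheel '[[0,0,0,-0.0187,0.0326,0.003,1],[0,0,0,-0.0187,0.0326,0.003,1],[0,0,0,-0.0187,0.0326,0.003,1],[0,0,0,-0.0187,0.0326,0.003,1],[0,0,0,-0.0187,0.0326,0.003,1],[0,0,0,-0.0187,0.0326,0.003,1],[0,0,0,-0.0187,0.0326,0.003,1],[0,0,0,-0.0187,0.0326,0.003,1],[0,0,0,-0.0187,0.0326,0.003,1],[0,0,-5.9,-0.0187,0.0326,0.003,1],[0,0,-5.9,0,0,0,1],[0,0,-5.94,0,0,0,1]]'; python3 -m handwheel '[[0,0,0,0,0,0,1],[0,0,0,0,0,0,1]]'
python3 - <<'E'
from h import *
go(472,275,200,84.6)
c=read_camera("wrist");print(c["mtx"].round(1).tolist(),c["D"],c["world_from_camera"].round(2).tolist())
im=c["pixels"].copy()
for d in regions_of("wrist","vial")[:3]: print(d["confidence"],np.round(d["box"]))
for q in [(472,275,80),(475,275,80)]: print(proj(c,[q]))
cv2.imwrite("pics/w1.png",im)
E
```

```text
time_s: 2.0
tcp_pos: [472.8, 273.0, 201.3]
tcp_rot: [2.322, 2.115, -0.0]
wrist_force: [-0.8, -0.2, -0.3]
gripper_width: 1.001
time_s: 2.2
tcp_pos: [471.8, 274.9, 201.4]
tcp_rot: [-2.326, -2.111, -0.0]
wrist_force: [-0.4, 0.0, 0.1]
gripper_width: 0.999
tcp [471.8 274.9 201.4] t 2.2 shift [0.0002 0.0002 0.0014] toolx yaw 84.45 zaxis [-0.e+00  2.e-04 -1.e+00] w 0.999 F [-0.4  0.   0.1]
turn z -0.15
[[426.2, 0.0, 324.1], [0.0, 426.2, 247.0], [0.0, 0.0, 1.0]] [-0.08040862  0.          0.          0.          0.        ] [[0.1, 0.95, 0.29, 395.97], [1.0, -0.09, -0.03, 282.19], [-0.0, 0.3, -0.96, 343.63], [0.0, 0.0, 0.0, 1.0]]
0.71 [326. 229.  30.  42.]
0.54 [ 51. 325.  57. 166.]
[[324.54277915 239.11098141]]
[[324.99329819 243.55143033]]
```

View pics/w1.png

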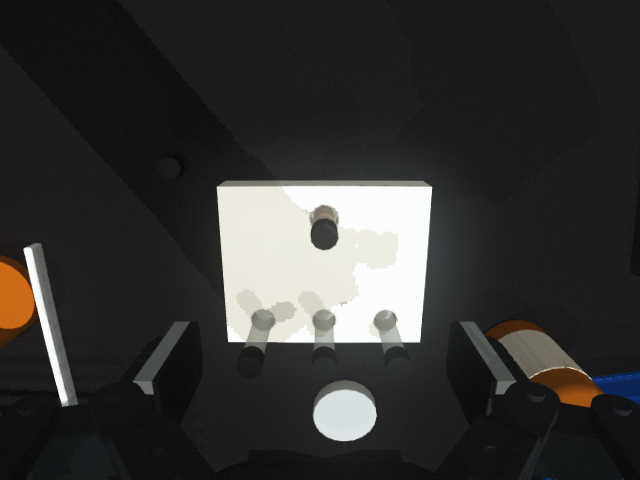

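The wrist view shows the vial's black cap top at (324,235), i.e. about (471,275), and the tall tubes at the rear of the rack, clear of the fingers. I'll descend and grip.

```bash
python3 -m handwheel '[[0,0,0,0,-0.001,0.03,1],[0,0,0,0,0,0.03,1],[0,0,0,0,0,0.03,1],[0,0,0,0,0,0.03,1],[0,0,0,0,0,0.02,1],[0,0,0,0,0,0.02,1],[0,0,0,0,0,0,1],[0,0,0,0,0,0,-1],[0,0,0,0,0,0,-1],[0,0,0,0,0,0,-1],[0,0,0,0,0,0,-1],[0,0,0,0,0,0,-1]]' 30
python3 -m handwheel '[[0,0,0,0,0,0,-1],[0,0,0,0,0,0,-1],[0,0,0,0,0,0,-1],[0,0,0,0,0,-0.02,-1],[0,0,0,0,0,-0.03,-1],[0,0,0,0,0,-0.03,-1],[0,0,0,0,0,-0.03,-1],[0,0,0,0,0,-0.03,-1],[0,0,0,0,0,0,-1]]'
python3 - <<'E'
from h import *
c=read_camera("wrist");cv2.imwrite("pics/w2.png",c["pixels"])
S=read_camera("scene");D=read_camera("side")
cv2.imwrite("pics/d2.png",D["pixels"]);cv2.imwrite("pics/s2.png",S["pixels"])
for n in ["wrist","side"]:
  for d in regions_of(n,"jar")[:2]: print(n,d["confidence"],np.round(d["box"],1))
for n in ["wrist"]:
  for d in regions_of(n,"vial")[:2]: print(n,d["confidence"],np.round(d["box"],1))
go(513,-24,150)
E
```

```text
time_s: 3.5
tcp_pos: [471.2, 275.0, 42.0]
tcp_rot: [2.324, 2.114, 0.002]
wrist_force: [-0.6, -0.5, 3.3]
gripper_width: 0.204
time_s: 4.4
tcp_pos: [472.9, 275.9, 185.8]
tcp_rot: [2.323, 2.114, 0.012]
wrist_force: [0.4, 0.4, -0.7]
gripper_width: 0.209
wrist 0.96 [ 12.7 301.8  24.9  72.6]
side 0.77 [322.1 252.   35.1  43.3]
wrist 0.93 [325.4 346.5  60.3 137.3]
wrist 0.18 [ 69.8 362.6 139.3 233.9]
tcp [470.1 274.4 179.8] t 4.7 shift [-0.293   0.0708  0.0302] toolx yaw 84.61 zaxis [-0.0022 -0.0015 -1.    ] w 0.206 F [-0.6 -0.1 -0.8]
```

```bash
python3 -m handwheel '[[0,0,0,-0.0293,0.0071,0,-1],[0,0,0,-0.0293,0.0071,0,-1],[0,0,0,-0.0293,0.0071,0,-1],[0,0,0,-0.0293,0.0071,0,-1],[0,0,0,-0.0293,0.0071,0,-1],[0,0,0,-0.0293,0.0071,0,-1],[0,0,0,-0.0293,0.0071,0,-1],[0,0,0,-0.0293,0.0071,0,-1],[0,0,0,-0.0293,0.0071,0,-1],[0,0,0,-0.0293,0.0071,0,-1],[0,0,0,0,0,0,-1],[0,0,0,0,0,0,-1]]'
python3 - <<'E'
from h import *
c=read_camera("wrist")
for d in regions_of("wrist","jar")[:2]: print(d["confidence"],np.round(d["box"],1))
im=c["pixels"].copy();cv2.imwrite("pics/w3raw.png",im)
for col,z in [((0,255,0),95),((255,255,0),0)]:
    cv2.polylines(im,[proj(c,circ(513,-24,z,38)).astype(np.int32)],True,col,1)
cv2.imwrite("pics/w3.png",im)
go(513,-24,150)
np.savez("w3.npz",**{k:c[k] for k in ["mtx","D","world_from_camera"]})
E
```

```text
time_s: 5.9
tcp_pos: [513.5, -24.3, 180.5]
tcp_rot: [-2.325, -2.112, 0.002]
wrist_force: [-0.3, 0.9, 0.1]
gripper_width: 0.206
0.86 [322.3 244.1 133.  139.4]
tcp [513.7 -22.4 180.7] t 6.0 shift [-0.0016 -0.0005  0.0307] toolx yaw 84.68 zaxis [-1.3e-03  2.0e-04 -1.0e+00] w 0.207 F [-0.5  0.7  0. ]
```

View pics/w3.png

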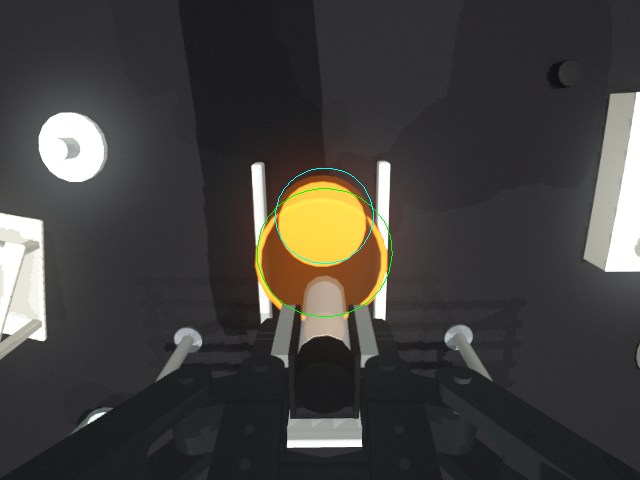

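```bash
python3 -m handwheel '[[0,0,0,-0.0025,0,0,-1],[0,0,0,0,0,0.025,-1],[0,0,0,0,0,0.025,-1],[0,0,0,0,0,0.025,-1],[0,0,0,0,0,0.025,-1],[0,0,0,0,0,0.02,-1],[0,0,0,0,0,0,-1],[0,0,0,0,0,0,-1],[0,0,0,0,0,0,-0.2],[0,0,0,0,0,0,-0.2],[0,0,0,0,0,0,-0.2]]'
python3 -m handwheel '[[0,0,0,0,0,0,-0.2],[0,0,0,0,0,-0.01,-0.2],[0,0,0,0,0,-0.03,-0.2],[0,0,0,0,0,-0.04,-0.2],[0,0,0,0,0,-0.04,-0.2],[0,0,0,0,0.04,-0.03,-0.2],[0,0,0,0,0.04,-0.03,-0.2],[0,0,0,0,0,0,-0.2],[0,0,0,0,0,0,-0.2]]'
python3 - <<'E'
from h import *
go(513,-24,150)
c=read_camera("wrist")
im=c["pixels"].copy();cv2.imwrite("pics/w4.png",im)
for n in ["jar","vial","lid","lid_rest","lane"]:
  for d in regions_of("wrist",n)[:2]: print(n,d["confidence"],np.round(d["box"],1))
np.savez("w4.npz",**{k:c[k] for k in ["mtx","D","world_from_camera"]})
E
```

```text
time_s: 7.1
tcp_pos: [514.4, -26.0, 62.3]
tcp_rot: [2.323, 2.114, 0.002]
wrist_force: [-0.5, 0.2, -0.0]
gripper_width: 0.4
time_s: 8.0
tcp_pos: [594.0, -33.9, 242.0]
tcp_rot: [2.323, 2.113, 0.0]
wrist_force: [-0.6, 0.1, -0.6]
gripper_width: 0.402
tcp [594.  -33.9 242. ] t 8.0 shift [ 0.0023 -0.0817  0.0919] toolx yaw 84.58 zaxis [ 9.e-04 -7.e-04 -1.e+00] w 0.402 F [-0.6  0.1 -0.6]
jar 0.95 [324.7 112.  117.8 116.2]
vial 0.74 [600.1  77.9  75.  155.8]
vial 0.62 [327.3 113.5  26.8  21.8]
lid 0.61 [ 16.6 166.3  28.   83.1]
lid_rest 0.89 [ 36.1 171.6  66.9 136.6]
lane 0.9 [325.8 266.4 450.8 423.8]
```

View pics/w4.png

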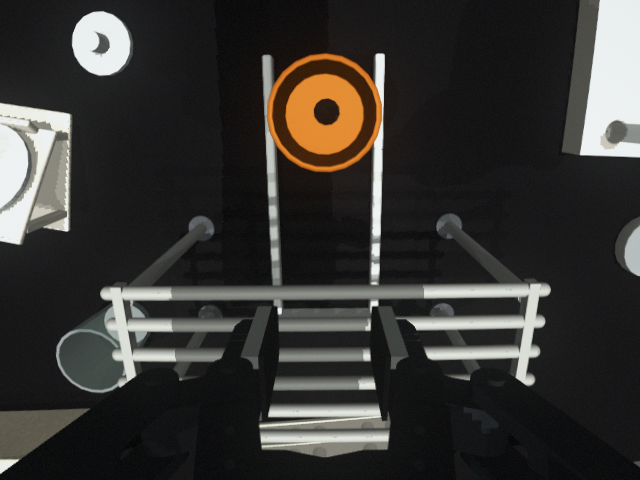

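The vial stands in the jar at (326,111). The rim circle is centred at (325,112), with rail ends at (268,56) and (379,55).

```bash
python3 - <<'E'
from h import *
c=dict(np.load("w4.npz"));im=cv2.imread("pics/w4.png")
hsv=cv2.cvtColor(im,cv2.COLOR_BGR2HSV)
m=((hsv[...,0]<22)&(hsv[...,1]>100)&(hsv[...,2]>60)).astype(np.uint8);m[200:]=0
k=max(cv2.findContours(m,0,1)[0],key=cv2.contourArea);k=cv2.convexHull(k)[:,0].astype(float)
w=np.array([onz(c,p,95)[:2] for p in k])
f=least_squares(lambda p:np.hypot(*(w-p[:2]).T)-p[2],[513,-25,38],loss="soft_l1");print("jar",f.x,np.abs(f.fun).max())
for n,p in dict(A=(263,56),B=(273,56),C=(374,55),D=(385,55),A2=(272,270),B2=(280,270),C2=(370,270),D2=(379,270)).items(): print(n,onz(c,p,16).round(1))
for n,p in dict(f1=(201,227),f2=(449,225),f3=(208,312),f4=(443,310)).items(): print(n,onz(c,p,0).round(1))
for n,p in dict(f1=(105,293),f2=(548,290)).items(): print(n,onz(c,p,169).round(1))
E
```

```text
jar [517.17519689 -26.90945994  37.69300737] 0.36890455806305766
A [466.6 -71.6  16. ]
B [467.5 -63.6  16. ]
C [474.5  17.6  16. ]
D [475.2  26.5  16. ]
A2 [649.6 -87.8  16. ]
B2 [650.3 -80.4  16. ]
C2 [658.1   2.1  16. ]
D2 [658.9  10.4  16. ]
f1 [ 606.5 -151.3    0. ]
f2 [626.6  80.    0. ]
f3 [ 693.7 -160.3    0. ]
f4 [713.7  73.5  -0. ]
f1 [ 599.9 -158.1  169. ]
f2 [621.6  89.1 169. ]
```

```bash
python3 -m handwheel '[[0,0,0,0,0,-0.01,-0.2],[0,0,0,-0.03,0.0015,0,-0.2],[0,0,0,-0.03,0.0015,0,-0.2],[0,0,0,-0.03,0.0015,0,-0.2],[0,0,0,-0.03,0.0015,0,-0.2],[0,0,0,-0.03,0.0015,0,-0.2],[0,0,0,-0.03,0.0015,0,-0.2],[0,0,0,-0.03,0.0015,0,-0.2],[0,0,0,-0.03,0.0015,0,-0.2],[0,0,0,-0.025,0.001,0,-0.2],[0,0,0,0,0,0,-0.2],[0,0,0,0,0,0,-0.2]]'
python3 - <<'E'
from h import *
go(513,-24,150)
c=read_camera("wrist")
im=c["pixels"].copy();cv2.imwrite("pics/w5.png",im)
for n in ["lid","lid_rest"]:
  for d in regions_of("wrist",n)[:3]: print(n,d["confidence"],np.round(d["box"],1))
np.savez("w5.npz",**{k:c[k] for k in ["mtx","D","world_from_camera"]})
cv2.imwrite("pics/w5c.png",cv2.resize(im[20:320,140:540],None,fx=2,fy=2,interpolation=2))
E
```

```text
time_s: 9.5
tcp_pos: [581.2, -299.0, 251.7]
tcp_rot: [2.325, 2.113, 0.0]
wrist_force: [0.4, 1.0, -0.2]
gripper_width: 0.395
tcp [ 581.2 -299.   251.7] t 9.5 shift [ 0.2673 -0.0941  0.1017] toolx yaw 84.54 zaxis [ 1.e-04  0.e+00 -1.e+00] w 0.395 F [ 0.4  1.  -0.2]
lid 0.9 [235.6  12.3  79.3  24.6]
lid 0.88 [151.3  86.8  94.2  97.7]
lid 0.77 [307.4 148.2 104.1  96.1]
lid_rest 0.91 [304.5 149.7 127.3 143.8]
```

View pics/w5c.png

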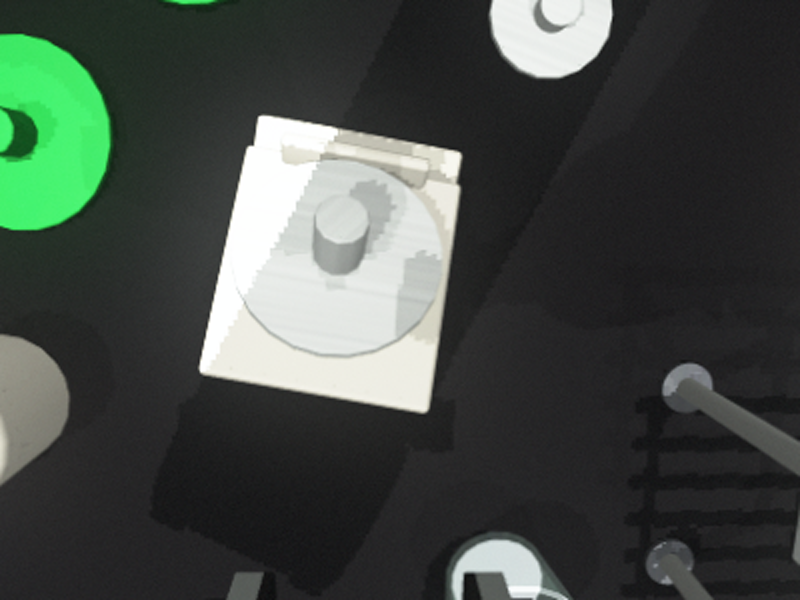

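The crop shows the aluminium lid on the white rest, with its knob top at about px (311,129). The green look-alikes and the small lid lie elsewhere on the bench.

```bash
python3 - <<'E'
from h import *
c=dict(np.load("w5.npz"))
P=lambda u,v:(u/2+140-.25,v/2+20-.25)
e1=onz(c,P(202,375),75);e2=onz(c,P(429,412),75);print("upper edge",e1.round(1),e2.round(1),"yaw",np.degrees(np.arctan2(-(e2-e1)[0],(e2-e1)[1])).round(2), np.linalg.norm(e2-e1))
# disc top rim points + knob top rim points
disc=[P(*p) for p in [(338,356),(280,336),(395,336),(441,290),(443,235),(236,282),(340,160),(425,192),(262,312),(418,316)]]
knob=[P(*p) for p in [(342,196),(315,220),(368,218),(342,243)]]
def pts(p,s,r,n=200):
    x,y,z,yaw=p;M=R.from_euler("ZY",[yaw,-np.radians(30)]).as_matrix()
    a=np.linspace(0,2*np.pi,n);return np.c_[r*np.cos(a),r*np.sin(a),np.full(n,s)]@M.T+[x,y,z]
def res(p):
    out=[]
    for obs,s,r in[(disc,12,41),(knob,40,10)]:
        q=proj(c,pts(p,s,r))
        for o in obs: out.append(np.hypot(*(q-o).T).min())
    return out+[(p[2]-50)/2,(p[3]-ya)*20]
ya=np.arctan2(-(e2-e1)[0],(e2-e1)[1])
f=least_squares(res,[535,-306,50,ya]);print("lid",f.x.round(3),np.degrees(f.x[3]),np.round(f.fun,1))
K=pts(f.x,40,0,1)[0];print("knob",K, "mean knob px",onz(c,P(342,219.5),84.6))
S=dict(read_camera("scene"));print(tri([(c,P(342,219.5)),(S,(181/2+99.75,142/2+179.75))]),proj(S,K),(181/2+99.75,142/2+179.75))
ax=pts(f.x,1,0,1)[0]-pts(f.x,0,0,1)[0]; print("axis",ax,"TCP grasp",K-22*ax,"pre",K+60*ax)
np.save("lid.npy",np.r_[K,ax,f.x[3]])
E
```

```text
upper edge [ 566.  -361.7   75. ] [ 588.9 -276.5   75. ] yaw -15.04 88.21214495433263
lid [ 5.32456e+02 -3.06052e+02  4.76920e+01 -1.99000e-01] -11.37689997179301 [ 1.8  0.7  1.5  0.6  0.2  1.1  1.   2.1  2.9  2.2  2.2  0.5  1.1  0.2
 -1.2  1.3]
knob [ 512.84943489 -302.10696476   82.33259204] mean knob px [ 513.71806718 -302.12310118   84.6       ]
(array([ 513.69772585, -301.07547212,   79.90867707]), [1.2, 1.2]) [[189.13489782 249.80419941]] (190.25, 250.75)
axis [-0.49017539  0.09863105  0.8660254 ] TCP grasp [ 523.63329352 -304.27684793   63.28003316] pre [ 483.43891134 -296.18910155  134.29411627]
```

```bash
python3 -m handwheel '[[0,0,0,-0.001,-0.023,0.013,0.1],[0,0,0,-0.0015,-0.023,0.013,0.1],[0,0,0,-0.0015,-0.023,0.013,0.1],[0,0,0,-0.0015,-0.023,0.013,0.1],[0,0,4.75,0,0,0,0.1],[0,0,4.75,0,0,0,0.1],[-7.5,0,0,0,0,0,0.1],[-7.5,0,0,0,0,0,0.1],[-7.5,0,0,0,0,0,0.1],[-7.5,0,0,0,0,0,0.1],[0,0,0,0,0,0,0.1],[0,0,0,0,0,0,0.1]]'
python3 - <<'E'
from h import *
a=np.radians(-15);ax=np.array([-.5*np.cos(a),-.5*np.sin(a),.866]);K=np.array([513.7,-302.1,84.6])
go(*(K+30*ax));go(*(K-22*ax));print(-ax)
s=state();M=R.from_rotvec(s["tcp_rot"]);T=np.c_[np.cross([-np.sin(a)*-1*-1,0,0],[0,0,1])] if 0 else None
X=np.array([-np.sin(a),np.cos(a),0]);Z=-ax/np.linalg.norm(ax);W=np.c_[X,np.cross(Z,X),Z]
print("turn needed deg",np.degrees((M.inv()*R.from_matrix(W)).as_rotvec()).round(2))
c=read_camera("wrist");im=c["pixels"].copy();cv2.imwrite("pics/w6.png",im)
np.savez("w6.npz",**{k:c[k] for k in ["mtx","D","world_from_camera"]})
from h import circ
def ring(s_,r):
    t=np.linspace(0,2*np.pi,60);return K+ax*(s_-40)+r*(np.outer(np.cos(t),X)+np.outer(np.sin(t),W[:,1]))
for s_,r in[(40,10),(12,10),(12,41)]: cv2.polylines(im,[proj(c,ring(s_,r)).astype(np.int32)],True,(0,0,255),1)
cv2.imwrite("pics/w6o.png",im)
E
```

```text
time_s: 10.9
tcp_pos: [489.3, -294.4, 199.8]
tcp_rot: [2.135, 1.643, 0.441]
wrist_force: [0.9, -0.9, 0.4]
gripper_width: 0.552
tcp [ 489.3 -294.4  199.8] t 10.9 shift [-0.0013 -0.0354  0.0826] toolx yaw 75.18 zaxis [ 0.4827 -0.1265 -0.8666] w 0.552 F [ 0.9 -0.9  0.4]
tcp [ 489.3 -294.4  199.8] t 10.9 shift [-0.0014 -0.0354  0.1346] toolx yaw 75.18 zaxis [ 0.4827 -0.1265 -0.8666] w 0.552 F [ 0.9 -0.9  0.4]
[ 0.48296291 -0.12940952 -0.866     ]
turn needed deg [-0.07 -0.16  0.12]
```

View pics/w6o.png

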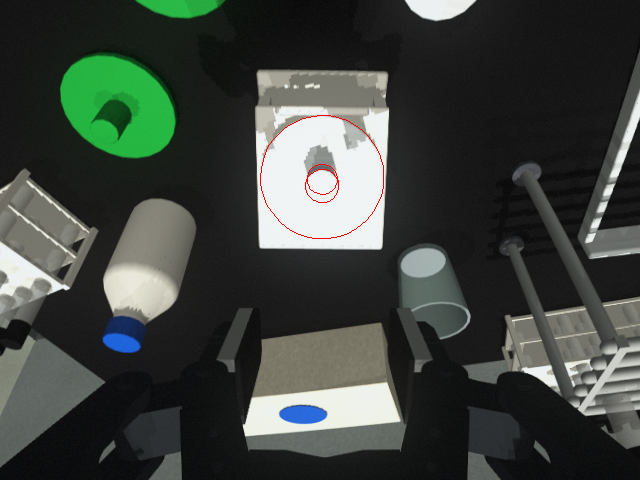

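```bash
python3 - <<'E'
import cv2,numpy as np
im=cv2.imread("pics/w6.png");o=cv2.imread("pics/w6o.png")
f=lambda a:cv2.resize(a[60:260,245:395],None,fx=2.6,fy=2.6,interpolation=cv2.INTER_CUBIC)
g=f(im).astype(float);print(im[60:260,245:395].reshape(-1,3).max(0))
e=np.clip((g-190)*255/65,0,255).astype(np.uint8)
cv2.imwrite("pics/w6c.png",np.hstack([e,f(o)]))
E
```

```text
[245 245 241]
```

View pics/w6c.png

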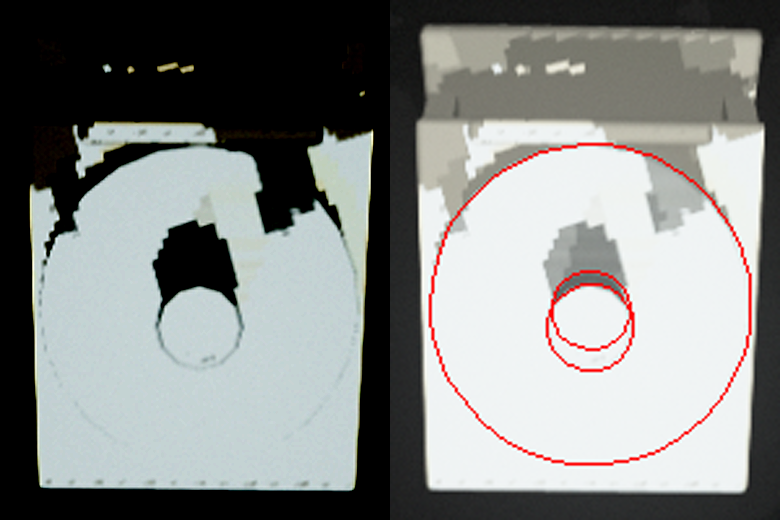

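The overlay matches the knob top (centre and size) to about 1 px. Advancing along the knob axis.

```bash
python3 -m handwheel '[[0,0,0,-0.001,-0.0175,0.02,0.1],[0,0,0,-0.0005,-0.018,0.02,0.1],[0,0,0,0,0,0.02,0.1],[0,0,0,0,0,0.02,0.1],[0,0,0,0,0,0.02,0.1],[0,0,0,0,0,0.015,0.1],[0,0,0,0,0,0.01,0.1],[0,0,0,0,0,0.005,0.1],[0,0,0,0,0,0,0.1],[0,0,0,0,0,0,0.1]]'
python3 - <<'E'
from h import *
a=np.radians(-15);ax=np.array([-.5*np.cos(a),-.5*np.sin(a),.866]);K=np.array([513.7,-302.1,84.6])
go(*(K-22*ax))
E
```

```text
time_s: 11.95
tcp_pos: [522.9, -306.0, 69.6]
tcp_rot: [2.134, 1.642, 0.44]
wrist_force: [0.6, 0.0, 0.5]
gripper_width: 0.552
tcp [ 522.9 -306.    69.6] t 11.9 shift [ 0.0014 -0.0011  0.004 ] toolx yaw 75.15 zaxis [ 0.4835 -0.1285 -0.8658] w 0.552 F [0.6 0.  0.5]
```

```bash
python3 -m handwheel '[[0,0,0,0.0005,-0.0005,0.0035,0.1],[0,0,0,0,0,0,0.1],[0,0,0,0,0,0,-0.3],[0,0,0,0,0,0,-0.5],[0,0,0,0,0,0,-0.7],[0,0,0,0,0,0,-1],[0,0,0,0,0,0,-1],[0,0,0,0,0,0,-1],[0,0,0,0,0,0,-1],[0,0,0,0,0,0,-1]]' 60
python3 -m handwheel '[[0,0,0,0,0,-0.004,-1],[0,0,0,0,0,-0.01,-1],[0,0,0,0,0,-0.02,-1],[0,0,0,0,0,-0.02,-1],[0,0,0,0,0,-0.02,-1],[0,0,0,0,0,-0.02,-1],[0,0,0,0,0,-0.02,-1],[0,0,0,0,0,0,-1],[0,0,0,0,0,0,-1]]'
python3 - <<'E'
from h import *
c=read_camera("wrist");cv2.imwrite("pics/w7.png",c["pixels"])
np.savez("w7.npz",**{k:c[k] for k in ["mtx","D","world_from_camera"]})
go(517,-27,230,85)
E
```

```text
time_s: 12.95
tcp_pos: [523.4, -305.6, 66.1]
tcp_rot: [2.135, 1.641, 0.441]
wrist_force: [-4.2, 2.3, 4.7]
gripper_width: 0.211
time_s: 13.85
tcp_pos: [468.5, -290.8, 164.6]
tcp_rot: [2.134, 1.641, 0.441]
wrist_force: [0.2, 1.2, -1.7]
gripper_width: 0.208
tcp [ 468.3 -290.6  163.9] t 13.9 shift [ 0.2673  0.0151 -0.0675] toolx yaw 75.12 zaxis [ 0.483  -0.1279 -0.8662] w 0.216 F [-0.1 -0.4 -1.7]
turn z -9.88
```

```bash
python3 -m handwheel '[[5,0,0,0,0,-0.02,-1],[5,0,0,0,0,-0.015,-1],[5,0,0,0,0,-0.015,-1],[5,0,0,0,0,-0.015,-1],[5,0,0,0,0,0,-1],[5,0,0,0,0,0,-1],[0,0,-3,0,0,0,-1],[0,0,-3,0,0,0,-1],[0,0,-4,0,0,0,-1],[0,0,0,0,0,0,-1],[0,0,0,0,0,0,-1]]'
python3 - <<'E'
from h import *
c=read_camera("wrist");D=read_camera("side");S=read_camera("scene");im=c["pixels"].copy();cv2.imwrite("pics/w8.png",im)
for n,q in[("w8",c),("d8",D),("s8",S)]: cv2.imwrite(f"pics/{n}.png",q["pixels"]);np.savez(n+".npz",**{k:q[k] for k in ["mtx","D","world_from_camera"]})
t=state()["tcp_pos"];go(517,-27,230,85)
for z,r in[(22,10),(-6,41)]: cv2.polylines(im,[proj(c,circ(t[0],t[1],t[2]+z,r)).astype(np.int32)],True,(0,0,255),1)
dm=D["pixels"].copy();sm=S["pixels"].copy()
for q,i in[(D,dm),(S,sm)]: cv2.polylines(i,[proj(q,circ(t[0],t[1],t[2]-6,41)).astype(np.int32)],True,(0,0,255),1)
def cr(i,q,w=60):
    u,v=proj(q,t)[0].astype(int);return cv2.resize(i[v-w:v+w,u-w:u+w],(300,300),interpolation=2)
cv2.imwrite("pics/v8.png",np.hstack([cv2.resize(im[200:480],(480,300)) if 0 else cv2.resize(im[180:480,170:470],(300,300)),cr(D["pixels"],D),cr(S["pixels"],S)])[:, :])
cv2.imwrite("pics/v8.png",np.vstack([np.hstack([cv2.resize(im[180:480,170:470],(300,300)),cr(D["pixels"],D)]),np.hstack([cr(dm,D),cr(S["pixels"],S)])]))
E
```

```text
time_s: 15.0
tcp_pos: [443.9, -284.1, 222.8]
tcp_rot: [-2.315, -2.122, 0.001]
wrist_force: [0.2, 0.2, -1.8]
gripper_width: 0.212
tcp [ 443.9 -284.3  223.5] t 15.2 shift [ 0.2627  0.0506 -0.0064] toolx yaw 85.05 zaxis [-5.e-04  2.e-04 -1.e+00] w 0.209 F [-0.7 -0.1 -1. ]
turn z 0.05
```

View pics/v8.png

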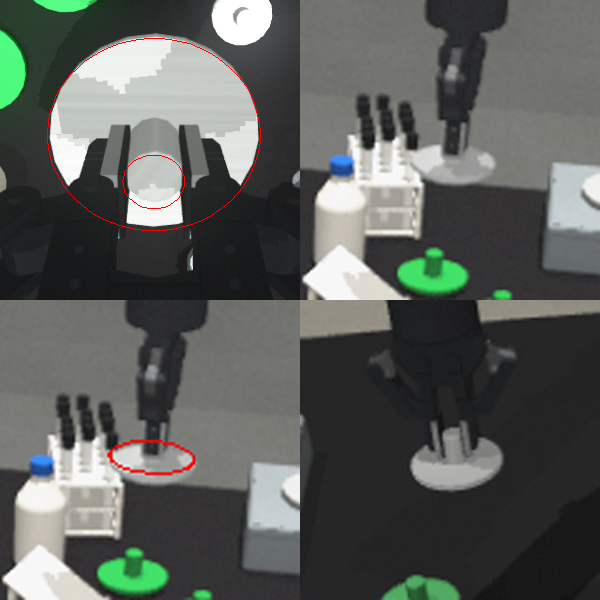

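```bash
python3 - <<'E'
from h import *
c4=dict(np.load("w4.npz"));print("vial top in w4",onz(c4,(326.3,111.5),75).round(1))
c=dict(np.load("w8.npz"));im=cv2.imread("pics/w8.png")
t=np.array([443.9,-284.3,223.3])
g=cv2.cvtColor(im,cv2.COLOR_BGR2GRAY);h=cv2.cvtColor(im,cv2.COLOR_BGR2HSV)
# radial edge search round predicted disc
q0=proj(c,circ(*(t+[0,0,-6]),41));cen=proj(c,t+[0,0,-6])[0];obs=[]
for p in q0:
    d=p-cen;n=np.linalg.norm(d);d/=n
    if p[1]>325: continue
    r=np.arange(n-14,n+10,.5);v=cv2.remap(g,(cen[0]+r*d[0]).astype(np.float32)[None],(cen[1]+r*d[1]).astype(np.float32)[None],1)[0].astype(float)
    v=np.convolve(v,np.ones(3)/3,"same");k=np.argmin(np.diff(v)[2:-3])+2
    if np.diff(v)[k]<-8: obs.append(cen+(r[k]+.25)*d)
obs=np.array(obs);print(len(obs))
def rim(p,s):
    M=R.from_rotvec([p[3],p[4],0]).as_matrix();a=np.linspace(0,2*np.pi,360)
    return np.c_[41*np.cos(a),41*np.sin(a),np.full(360,0)]@M.T+p[:3]
def res(p,tilt=1):
    return np.r_[[np.hypot(*(proj(c,rim(p,0))-o).T).min() for o in obs],0,(p[2]-(t[2]-6))/3,p[3]*30*tilt,p[4]*30*tilt]
for tl in(100,1,.1):
    f=least_squares(lambda p:res(p,tl),np.r_[t+[0,0,-7],0,0],loss="soft_l1");print("disc-t",(f.x[:3]-t).round(2),"tilt",f.x[3:].round(3),np.round(np.percentile(np.abs(f.fun[:-4]),[50,90]),2))
for n in("d8","s8"):
    cc=dict(np.load(n+".npz"));print(n,proj(cc,t+[0,0,-6]),proj(cc,t+[0,0,-12]))
E
```

```text
vial top in w4 [515.5 -25.1  75. ]
36
disc-t [ -0.42   0.04 -10.28] tilt [-0. -0.] [0.87 1.39]
disc-t [-0.26  0.14 -8.28] tilt [-0.047 -0.064] [0.84 1.5 ]
disc-t [-0.23  0.22 -9.06] tilt [-0.057 -0.099] [0.6  1.28]
d8 [[371.69277001 138.84286171]] [[371.49353568 141.16428555]]
s8 [[189.91897163 182.99302734]] [[190.27858515 185.24494275]]
```

```bash
python3 -m handwheel '[[0,0,0,0.0263,0.005,0,-1],[0,0,0,0.0263,0.005,0,-1],[0,0,0,0.0263,0.005,0,-1],[0,0,0,0.0263,0.005,0,-1],[0,0,0,0.0263,0.005,0,-1],[0,0,0,0.0263,0.005,0,-1],[0,0,0,0.0263,0.005,0.01,-1],[0,0,0,0.0263,0.005,0.01,-1],[0,0,0,0.0263,0.005,0.01,-1],[0,0,0,0.0263,0.005,0.01,-1],[0,0,0,0,0,0.01,-1],[0,0,0,0,0,0,-1]]'
python3 -m handwheel '[[0,0,0,0,0,0.01,-1],[0,0,0,0,0,0.01,-1],[0,0,0,0,0,0.01,-1],[0,0,0,0,0,0.01,-1],[0,0,0,0,0,0,-1],[0,0,0,0,0,0,-1]]'
python3 -c "
from h import *
go(516.7,-27.3,127,85)
c=read_camera('wrist');D=read_camera('side');S=read_camera('scene')
for n,q in[('w9',c),('d9',D),('s9',S)]: cv2.imwrite(f'pics/{n}.png',q['pixels']);np.savez(n+'.npz',**{k:q[k] for k in ['mtx','D','world_from_camera']})
go(516.7,-27.3,127,85)
f=lambda i,u,v,w:cv2.resize(i[v-w:v+w,u-w:u+w],(390,390),interpolation=2)
cv2.imwrite('pics/v9.png',np.hstack([f(D['pixels'],323,235,45),f(c['pixels'],320,330,150)]))
"
```

```text
time_s: 16.35
tcp_pos: [515.2, -26.2, 172.4]
tcp_rot: [-2.312, -2.125, 0.004]
wrist_force: [-0.5, 0.4, -1.4]
gripper_width: 0.208
time_s: 16.95
tcp_pos: [516.0, -26.8, 133.7]
tcp_rot: [-2.314, -2.124, 0.001]
wrist_force: [-0.1, 0.1, -0.3]
gripper_width: 0.212
tcp [516.  -26.8 133.7] t 16.9 shift [-0.0005  0.0008  0.0067] toolx yaw 85.09 zaxis [-7.e-04 -2.e-04 -1.e+00] w 0.212 F [-0.1  0.1 -0.3]
turn z 0.09
tcp [516.5 -26.7 134.4] t 17.1 shift [-0.0006  0.0002  0.0074] toolx yaw 85.11 zaxis [ 9.e-04  0.e+00 -1.e+00] w 0.212 F [-0.4  0.1 -1.3]
turn z 0.11
```

View pics/v9.png

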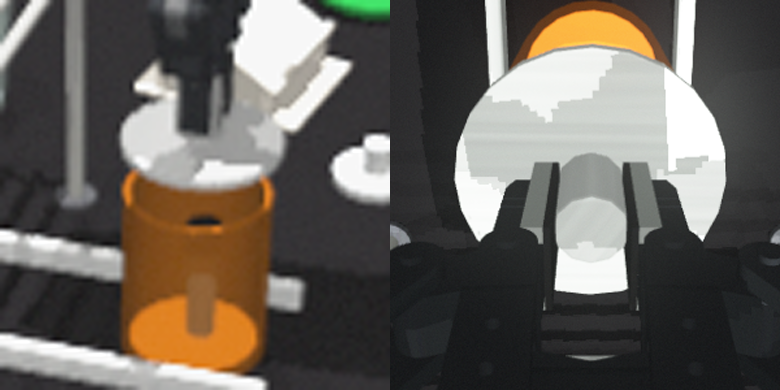

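Side view: the lid leans slightly toward the robot in the grip (right edge low), matching the wrist fit of about 0.08–0.1 rad. I'll turn +5° about tool x to level it, then recheck.

```bash
python3 -m handwheel '[[2.5,0,0,-0.0005,0.0007,0,-1],[2.5,0,0,0,0.0007,0,-1],[0,0,0,0,0,0,-1],[0,0,0,0,0,0,-1]]'
cat > lidfit.py <<'E'
from h import *
def hull(T):
    "outline points of the lid's disc, both edges"
    a=np.linspace(0,2*np.pi,120);P=np.vstack([np.c_[41*np.cos(a),41*np.sin(a),np.full(120,z)] for z in(6,12)])
    M=R.from_rotvec([T[3],T[4],0]).as_matrix();return P@M.T+T[:3]
def mask(q,T):
    m=np.zeros((480*4,640*4),np.uint8);h=cv2.convexHull((proj(q,hull(T))*4+1.5).astype(np.int32));cv2.fillConvexPoly(m,h,1);return cv2.resize(m.astype(np.float32),(640,480),interpolation=cv2.INTER_AREA)
E
python3 - <<'E'
from lidfit import *
t=state()["tcp_pos"];go(517.7,-27.3,127,85)
for n in("side","scene"):
    q=read_camera(n);cv2.imwrite(f"pics/{n}10.png",q["pixels"])
    L=[d for d in regions_of(n,"lid") ]
    p0=proj(q,t+[0,0,-10])[0]
    L=[d for d in L if np.hypot(*(np.array(d["box"][:2])-p0))<15];print(n,[ (round(d["confidence"],2),np.round(d["box"],1)) for d in L])
    if not L: continue
    m=L[0]["mask"]
    ys,xs=np.nonzero(m);C=np.cov(xs,ys);w,V=np.linalg.eigh(C);v=V[:,1]*np.sign(V[0,1]);print("obs angle",np.degrees(np.arctan2(v[1],v[0])).round(2),"axes",(2*np.sqrt(w)).round(2))
    for ry in(-.1,-.05,0,.05,.1):
        for rx in (-.05,0,.05):
            k=mask(q,np.r_[t+[0,0,-21],rx,ry]);yy,xx=np.mgrid[:480,:640]
            C=np.cov(xx.ravel(),yy.ravel(),aweights=k.ravel());w,V=np.linalg.eigh(C);v=V[:,1]*np.sign(V[0,1]);print("  rx,ry",rx,ry,np.degrees(np.arctan2(v[1],v[0])).round(2),(2*np.sqrt(w)).round(2))
E
```

```text
time_s: 17.5
tcp_pos: [517.7, -27.4, 133.9]
tcp_rot: [-2.267, -2.081, 0.09]
wrist_force: [0.4, 0.0, -1.3]
gripper_width: 0.209
tcp [517.7 -27.4 133.9] t 17.5 shift [0.0001 0.0005 0.0068] toolx yaw 85.1 zaxis [-0.0858  0.007  -0.9963] w 0.209 F [ 0.4  0.  -1.3]
turn z 0.1
side [(0.66, array([322.9, 224.3,  40.9,  19.3]))]
obs angle -4.77 axes [ 9.64 21.12]
  rx,ry -0.05 -0.1 8.24 [12.25 19.6 ]
  rx,ry 0 -0.1 8.78 [11.5  19.61]
  rx,ry 0.05 -0.1 8.84 [10.71 19.64]
  rx,ry -0.05 -0.05 4.78 [12.19 19.58]
  rx,ry 0 -0.05 5.47 [11.43 19.59]
  rx,ry 0.05 -0.05 5.67 [10.63 19.67]
  rx,ry -0.05 0 1.5 [12.07 19.55]
  rx,ry 0 0 1.87 [11.31 19.65]
  rx,ry 0.05 0 2.39 [10.54 19.68]
  rx,ry -0.05 0.05 -1.92 [11.93 19.63]
  rx,ry 0 0.05 -1.4 [11.2  19.63]
  rx,ry 0.05 0.05 -0.87 [10.4  19.68]
  rx,ry -0.05 0.1 -5.42 [11.81 19.62]
  rx,ry 0 0.1 -4.8 [11.03 19.66]
  rx,ry 0.05 0.1 -4.25 [10.25 19.7 ]
scene [(0.56, array([310.6, 224.8,  39.3,  24.2]))]
obs angle -0.35 axes [ 9.68 20.09]
  rx,ry -0.05 -0.1 0.98 [10.7  18.78]
  rx,ry 0 -0.1 -1.93 [10.79 18.74]
  rx,ry 0.05 -0.1 -5.36 [10.81 18.75]
  rx,ry -0.05 -0.05 1.74 [11.43 18.7 ]
  rx,ry 0 -0.05 -1.69 [11.48 18.7 ]
  rx,ry 0.05 -0.05 -5.21 [11.59 18.69]
  rx,ry -0.05 0 2.27 [12.13 18.68]
  rx,ry 0 0 -1.18 [12.2  18.67]
  rx,ry 0.05 0 -5.0 [12.3  18.63]
  rx,ry -0.05 0.05 2.9 [12.77 18.66]
  rx,ry 0 0.05 -0.9 [12.89 18.65]
  rx,ry 0.05 0.05 -4.68 [12.94 18.58]
  rx,ry -0.05 0.1 3.14 [13.41 18.64]
  rx,ry 0 0.1 -0.47 [13.54 18.6 ]
  rx,ry 0.05 0.1 -4.67 [13.59 18.58]
```

```bash
python3 - <<'E'
from lidfit import *
t=state()["tcp_pos"]
rows=[]
for n in("side","scene"):
    q=read_camera(n);u,v=proj(q,t+[0,0,-12])[0].astype(int);w=36
    big=cv2.resize(q["pixels"][v-w:v+w,u-w:u+w],(396,396),interpolation=cv2.INTER_CUBIC);o=big.copy();s=396/72
    for ry,col in((0,(0,255,0)),(.09,(0,0,255))):
        h=cv2.convexHull(((proj(q,hull(np.r_[t+[-1,0,-21],0,ry]))-[u-w,v-w]+.5)*s).astype(np.int32));cv2.polylines(o,[h],True,col,1)
    rows.append(np.hstack([big,o]))
cv2.imwrite("pics/v10.png",cv2.resize(np.vstack(rows),(600,600)))
E
```

```text
(no output)
```

View pics/v10.png

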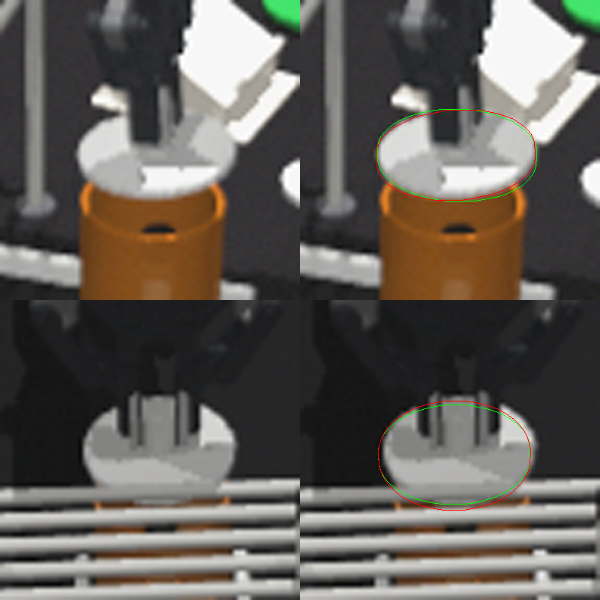

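Picture 10: the lid now looks nearly level, perhaps over-turned by 1–2°. I'll back off 1.5° and lower in small steps while watching the force.

```bash
python3 -m handwheel '[[-1.5,0,0,0,0,0,-1],[0,0,0,0,0,0.006,-1],[0,0,0,0,0,0.006,-1],[0,0,0,0,0,0.003,-1],[0,0,0,0,0,0,-1],[0,0,0,0,0,0,-1]]'
python3 -m handwheel '[[0,0,0,0,0,0.002,-1],[0,0,0,0,0,0,-1]]'
python3 -m handwheel '[[0,0,0,0,0,0.002,-1],[0,0,0,0,0,0,-1]]'
python3 -m handwheel '[[0,0,0,0,0,0.002,-1],[0,0,0,0,0,0,-1]]'; python3 -c "
from h import *
go(517.4,-27.3,110)"
```

```text
time_s: 18.4
tcp_pos: [516.5, -27.2, 118.7]
tcp_rot: [-2.28, -2.093, 0.065]
wrist_force: [-0.5, -0.8, -1.1]
gripper_width: 0.208
time_s: 18.6
tcp_pos: [516.4, -27.2, 116.7]
tcp_rot: [-2.281, -2.094, 0.064]
wrist_force: [-0.2, 0.6, -0.2]
gripper_width: 0.207
time_s: 18.8
tcp_pos: [516.1, -27.2, 114.7]
tcp_rot: [-2.28, -2.093, 0.065]
wrist_force: [-0.5, -0.3, -0.7]
gripper_width: 0.208
time_s: 19.0
tcp_pos: [516.1, -27.0, 112.6]
tcp_rot: [-2.28, -2.094, 0.064]
wrist_force: [0.9, 0.5, -0.9]
gripper_width: 0.2
tcp [516.1 -27.  112.6] t 19.0 shift [-0.0001  0.0015  0.0026] toolx yaw 85.11 zaxis [-0.0612  0.0052 -0.9981] w 0.2 F [ 0.9  0.5 -0.9]
```

```bash
python3 -m handwheel '[[0,0,0,0,0.001,0,-1],[0,0,0,0,0,0,-1]]'
python3 -m handwheel '[[0,0,0,0,0,0.0015,-1],[0,0,0,0,0,0,-1]]'
python3 -m handwheel '[[0,0,0,0,0,0.0015,-1],[0,0,0,0,0,0,-1]]'
python3 -m handwheel '[[0,0,0,0,0,0.001,-1],[0,0,0,0,0,0,-1]]'
python3 -c "
from h import *
go(517.4,-27.3,110)"
```

```text
time_s: 19.2
tcp_pos: [517.3, -27.3, 112.9]
tcp_rot: [-2.281, -2.094, 0.064]
wrist_force: [0.9, 0.1, -0.9]
gripper_width: 0.21
time_s: 19.4
tcp_pos: [517.0, -27.2, 111.1]
tcp_rot: [-2.281, -2.094, 0.064]
wrist_force: [-0.7, -0.7, -0.9]
gripper_width: 0.208
time_s: 19.6
tcp_pos: [517.0, -27.2, 110.0]
tcp_rot: [-2.281, -2.094, 0.064]
wrist_force: [-1.5, -0.3, 3.6]
gripper_width: 0.21
time_s: 19.8
tcp_pos: [517.4, -27.2, 109.4]
tcp_rot: [-2.281, -2.094, 0.062]
wrist_force: [-1.5, -0.3, 5.4]
gripper_width: 0.209
tcp [517.4 -27.2 109.4] t 19.8 shift [-0.0001 -0.     -0.0006] toolx yaw 85.11 zaxis [-0.0597  0.0054 -0.9982] w 0.209 F [-1.5 -0.3  5.4]
```

Contact came at the seated height, so I'll release slowly and check.

```bash
python3 -m handwheel '[[0,0,0,0,0,0,-0.5],[0,0,0,0,0,0,-0.3],[0,0,0,0,0,0,0],[0,0,0,0,0,0,0],[0,0,0,0,0,0,0],[0,0,0,0,0,0,0],[0,0,0,0,0,-0.01,0],[0,0,0,0,0,-0.015,0],[0,0,0,0,0,-0.02,0],[-1.75,0,0,0,0,-0.02,0],[-1.75,0,0,0,0,-0.03,0],[0,0,0,0,0,0,0]]'
python3 -m handwheel '[[0,0,0,0,0.02,-0.03,0],[0,0,0,0,0.02,-0.02,0],[0,0,0,0,0,0,0],[0,0,0,0,0,0,0]]'
python3 - <<'E'
from lidfit import *
go(517.4,-27.3,110)
c=read_camera("wrist");D=read_camera("side")
for n,q in[('w11',c),('d11',D)]: cv2.imwrite(f'pics/{n}.png',q['pixels']);np.savez(n+'.npz',**{k:q[k] for k in ['mtx','D','world_from_camera']})
def v(q,u,w,s=390):
    u,vv=proj(q,u)[0].astype(int);vv=max(vv,w);return cv2.resize(q["pixels"][vv-w:vv+w,u-w:u+w],(s,s),interpolation=2)
cv2.imwrite("pics/v11.png",np.hstack([v(D,(517,-27,80),36),v(c,(517,-27,100),85)]))
for d in regions_of("wrist","lid")[:3]: print(d["confidence"],np.round(d["box"],1),proj(c,(517.2,-27,101)))
E
```

```text
time_s: 21.0
tcp_pos: [523.9, -28.0, 208.8]
tcp_rot: [2.311, 2.121, 0.011]
wrist_force: [0.1, -0.6, -0.5]
gripper_width: 0.497
time_s: 21.4
tcp_pos: [561.7, -31.2, 253.6]
tcp_rot: [-2.315, -2.124, 0.001]
wrist_force: [-0.7, 0.1, -0.5]
gripper_width: 0.501
tcp [561.7 -31.2 253.6] t 21.4 shift [ 1.000e-04 -4.440e-02  1.436e-01] toolx yaw 85.09 zaxis [-3.e-04 -3.e-04 -1.e+00] w 0.501 F [-0.7  0.1 -0.5]
```

View pics/v11.png

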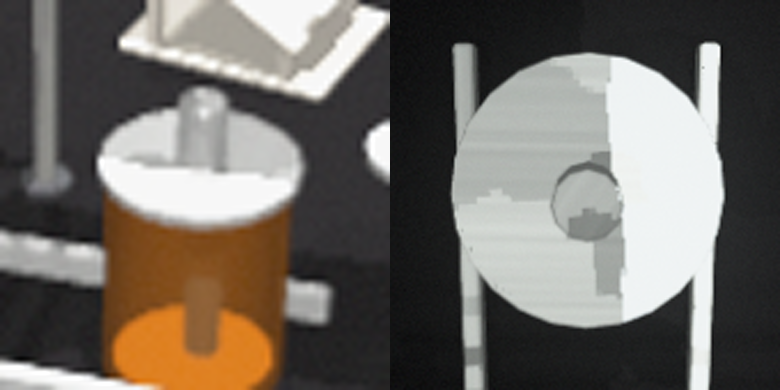

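The lid sits flat on the rim, centred, with no gap in the side view. Next I'll go behind the jar with the gripper shut and tilted forward, so the body stays below and outside the shelf, and push low on the jar's wall.

```bash
python3 -m handwheel '[[0,0,0,0,-0.03,0,-1],[0,0,0,0,-0.03,0,-1],[0,0,0,0,-0.03,0,-1],[0,0,0,0,-0.026,0.01,-1],[-6,0,0,0,0,0.01,-1],[-6,0,0,0,0,0,-1],[-6,0,0,0,0,0,-1],[-6,0,0,0,0,0,-1],[-6,0,0,0,0,0,-1],[0,0,0,0,0,0,-1],[0,0,0,0,0,0,-1]]' 40
python3 -c "
from h import *
go(453,-21.4,50); print(state()['q'].round(2))"
```

```text
time_s: 22.65
tcp_pos: [458.4, -20.7, 231.2]
tcp_rot: [2.107, 1.932, 0.365]
wrist_force: [-0.3, -0.0, -0.2]
gripper_width: -0.001
tcp [458.4 -20.7 231.2] t 22.6 shift [-0.003  -0.0692  0.1675] toolx yaw 85.14 zaxis [ 0.3541 -0.0205 -0.935 ] w -0.001 F [-0.3 -0.  -0.2]
[ 0.09 -0.25 -0.12  2.09  0.    0.93  1.45]
```

```bash
python3 -m handwheel '[[0,0,0,-0.001,-0.011,0.026,-1],[0,0,0,-0.001,-0.011,0.026,-1],[0,0,0,-0.001,-0.011,0.026,-1],[0,0,0,0,-0.011,0.026,-1],[0,0,0,0,-0.011,0.027,-1],[0,0,0,0,-0.011,0.027,-1],[-5,0,0,0,0,0,-1],[-5,0,0,0,0,0,-1],[0,0,0,0,0,0,-1],[0,0,0,0,0,0,-1]]'
python3 -c "
from h import *
go(453,-21.4,55); print(state()['q'].round(2))"
```

```text
time_s: 23.65
tcp_pos: [458.9, -17.6, 89.2]
tcp_rot: [2.085, 1.916, 0.427]
wrist_force: [0.3, 1.2, -0.1]
gripper_width: 0.0
tcp [458.9 -17.6  89.2] t 23.6 shift [-0.0053 -0.0186  0.0291] toolx yaw 85.52 zaxis [ 0.3968 -0.0041 -0.9179] w 0.0 F [ 0.3  1.2 -0.1]
[ 0.6  -0.09 -0.61  2.32 -0.08  0.49  1.53]
```

```bash
python3 -m handwheel '[[0,0,0,-0.001,-0.003,0.007,-1],[0,0,0,-0.001,-0.003,0.007,-1],[0,0,0,-0.001,-0.003,0.007,-1],[0,0,0,-0.001,-0.003,0.0065,-1],[0,0,0,0,0,0,-1],[0,0,0,0,0,0,-1]]'
python3 -c "
from h import *
go(463,-22.4,58); print(state()['q'].round(2))"
```

```text
time_s: 24.25
tcp_pos: [459.0, -20.2, 66.7]
tcp_rot: [2.084, 1.918, 0.424]
wrist_force: [0.2, -0.2, 0.5]
gripper_width: -0.001
tcp [459.  -20.2  66.7] t 24.2 shift [-0.0021  0.0004  0.0096] toolx yaw 85.56 zaxis [ 0.395  -0.0051 -0.9187] w -0.001 F [ 0.2 -0.2  0.5]
[ 1.15 -0.04 -1.15  2.33 -0.07  0.43  1.55]
```

```bash
python3 -m handwheel '[[0,0,0,-0.001,0.0025,0.003,-1],[0,0,0,-0.001,0.003,0.003,-1],[0,0,0,0,0.003,0.003,-1],[0,0,0,0,0.003,0.001,-1],[0,0,0,0,0,0,-1],[0,0,0,0,0,0,-1]]'
python3 -c "
from h import *
go(483,-24,60); print(state()['q'].round(2))
D=read_camera('side')
for d in regions_of('side','jar')[:1]: print(d['confidence'],np.round(d['box'],1))
for d in regions_of('side','lid')[:3]: print(d['confidence'],np.round(d['box'],1))
"
```

```text
time_s: 24.85
tcp_pos: [473.1, -22.1, 61.7]
tcp_rot: [2.082, 1.921, 0.424]
wrist_force: [-0.8, 0.5, -0.4]
gripper_width: 0.001
tcp [473.1 -22.1  61.7] t 24.9 shift [-0.0012  0.0085  0.0055] toolx yaw 85.7 zaxis [ 0.3947 -0.0046 -0.9188] w 0.001 F [-0.8  0.5 -0.4]
[ 1.14  0.05 -1.16  2.3   0.15  0.42  1.36]
0.73 [320.8 256.8  36.3  38.1]
0.61 [321.4 230.8  35.2  26.9]
0.55 [322.  257.4  32.3  36.9]
0.47 [399.2 202.9  15.7  13.9]
```

```bash
python3 -m handwheel '[[-2,0,0,-0.0002,0.0045,0.002,-1],[-2,0,0,-0.0002,0.0045,0.0022,-1],[-2,0,0,-0.0002,0.0044,0.0024,-1],[-2,0,0,-0.0002,0.0043,0.0026,-1],[-2,0,0,-0.0002,0.0042,0.0027,-1],[-2,0,0,-0.0002,0.0041,0.0029,-1],[0,0,0,0,0,0,-1]]'
python3 -c "
from h import *
go(513,-27,60); print(state()['q'].round(2))
D=read_camera('side')
for d in regions_of('side','jar')[:1]: print(d['confidence'],np.round(d['box'],1))
for d in regions_of('side','lid')[:3]: print(d['confidence'],np.round(d['box'],1))
print(proj(D,[(517.2,-27,101),(547.2,-29.6,101)]))
"
```

```text
time_s: 25.7
tcp_pos: [527.1, -28.6, 71.4]
tcp_rot: [1.965, 1.804, 0.578]
wrist_force: [-1.7, 0.2, -0.8]
gripper_width: -0.002
tcp [527.1 -28.6  71.4] t 25.7 shift [ 0.0002 -0.0181  0.0016] toolx yaw 85.57 zaxis [ 0.557  -0.0202 -0.8303] w -0.002 F [-1.7  0.2 -0.8]
[ 1.33  0.26 -1.42  2.33  1.07  0.32  0.53]
0.8 [301.4 251.3  37.1  41.2]
0.93 [297.2 225.1  38.6  24.5]
0.92 [393.6 202.1  26.8  19.6]
[[323.48808906 230.74081885]
 [310.16077839 228.6057116 ]]
```

```bash
python3 -m handwheel '[[0,0,0,0,0.0022,0.0039,-1],[0,0,0,0,0.0022,0.0039,-1],[-2,0,0,0,0.0022,0.0039,-1],[0,0,0,0,0,0,-1],[0,0,0,0,0,0,-1]]'
python3 -c "
from h import *
go(540,-29,60); print(state()['q'].round(2))
"
```

```text
time_s: 26.35
tcp_pos: [540.2, -29.2, 65.9]
tcp_rot: [1.945, 1.785, 0.601]
wrist_force: [-2.0, 0.2, -0.5]
gripper_width: 0.001
tcp [540.2 -29.2  65.9] t 26.4 shift [ 0.0001 -0.0036  0.0047] toolx yaw 85.56 zaxis [ 0.5816 -0.0232 -0.8131] w 0.001 F [-2.   0.2 -0.5]
[ 1.23  0.3  -1.33  2.33  1.29  0.32  0.32]
```

```bash
python3 -m handwheel '[[-1,0,0,0,0.0035,0.0035,-1],[-1,0,0,0,0.0035,0.0035,-1],[-1,0,0,0,0.0037,0.0033,-1],[-1,0,0,0,0.0037,0.0033,-1],[-1,0,0,0,0.0037,0.0033,-1],[-1,0,0,0,0.0036,0.0034,-1],[0,0,0,0,0,0,-1],[0,0,0,0,0,0,-1]]'
python3 -c "
from h import *
go(570,-32,60); print(state()['q'].round(2))
D=read_camera('side')
for d in regions_of('side','lid')[:2]: print(d['confidence'],np.round(d['box'],1))
print(proj(D,[(517.2,-27,101),(617,-35.7,101)]))
cv2.imwrite('pics/d12.png',D['pixels'])
"
```

```text
time_s: 27.15
tcp_pos: [574.8, -32.1, 64.7]
tcp_rot: [1.879, 1.72, 0.677]
wrist_force: [-2.2, -1.5, -0.7]
gripper_width: -0.0
tcp [574.8 -32.1  64.7] t 27.1 shift [-0.0004 -0.0067  0.0004] toolx yaw 85.51 zaxis [ 0.6595 -0.0312 -0.751 ] w -0.0 F [-2.2 -1.5 -0.7]
[ 1.21  0.52 -1.38  2.33  1.79  0.5  -0.06]
0.94 [279.4 223.8  34.2  27. ]
0.62 [392.4 201.2  28.9  20.5]
[[323.48808906 230.74081885]
 [279.71031508 223.71399312]]
```

```bash
python3 -m handwheel '[[0,0,0,0,0.0037,0.0034,-1],[0,0,0,0,0.0037,0.0034,-1],[0,0,0,0,0.0037,0.0034,-1],[0,0,0,0,0.0037,0.0034,-1],[0,0,0,0,0.0037,0.0034,-1],[0,0,0,0,0.0037,0.0034,-1],[0,0,0,0,0,0,-1],[0,0,0,0,0,0,-1]]'
python3 -c "
from h import *
go(604.6,-35,62); print(state()['q'].round(2))
D=read_camera('side')
for d in regions_of('side','lid')[:2]: print(d['confidence'],np.round(d['box'],1))
print(proj(D,[(648,-38.5,101),(661.5,-39.7,101)]))
cv2.imwrite('pics/d13.png',D['pixels'])
"
```

```text
time_s: 28.05
tcp_pos: [605.4, -34.7, 64.7]
tcp_rot: [1.877, 1.718, 0.678]
wrist_force: [-2.3, -2.1, -0.6]
gripper_width: 0.0
tcp [605.4 -34.7  64.7] t 28.1 shift [-0.0005 -0.0024  0.0015] toolx yaw 85.51 zaxis [ 0.6611 -0.0321 -0.7496] w 0.0 F [-2.3 -2.1 -0.6]
[ 1.14  0.57 -1.31  2.26  1.78  0.52 -0.02]
0.97 [263.4 222.9  36.1  22.3]
0.83 [390.9 201.7  29.5  19.4]
[[266.43809418 221.55920048]
 [260.70168007 220.63254201]]
```

```bash
python3 -m handwheel '[[0,0,0,0,0.0022,0.002,-1],[0,0,0,0,0.0022,0.002,-1],[0,0,0,0,0,0,-1]]'
python3 -m handwheel '[[0,0,0,0,0.0015,0.0013,-1],[0,0,0,0,0,0,-1]]'
python3 -m handwheel '[[0,0,0,0,0.0015,0.0013,-1],[0,0,0,0,0,0,-1]]'
python3 -m handwheel '[[0,0,0,0,0.0015,0.0013,-1],[0,0,0,0,0,0,-1]]'
```

```text
time_s: 28.45
tcp_pos: [611.5, -34.9, 64.6]
tcp_rot: [1.877, 1.719, 0.678]
wrist_force: [-4.6, -2.0, 2.4]
gripper_width: 0.001
time_s: 28.65
tcp_pos: [613.4, -35.0, 64.6]
tcp_rot: [1.877, 1.719, 0.678]
wrist_force: [-7.5, -2.8, 4.2]
gripper_width: 0.0
time_s: 28.85
tcp_pos: [615.4, -35.2, 64.7]
tcp_rot: [1.877, 1.719, 0.678]
wrist_force: [-6.4, -2.9, 4.0]
gripper_width: 0.0
time_s: 29.05
tcp_pos: [617.4, -35.4, 64.7]
tcp_rot: [1.877, 1.719, 0.678]
wrist_force: [-6.2, -2.7, 4.8]
gripper_width: -0.003
```

```bash
python3 -c "
from h import *
go(604.6,-35,62)
D=read_camera('side');S=read_camera('scene')
for n in('side','scene'):
  for l in ('lid','jar'):
    for d in regions_of(n,l)[:1]: print(n,l,d['confidence'],np.round(d['box'],1))
print(proj(D,[(648,-38.5,101),(661.5,-39.7,101)]),proj(S,[(648,-38.5,101),(661.5,-39.7,101)]))
f=lambda i,u,v,w:cv2.resize(i[v-w:v+w,u-w:u+w],(396,396),interpolation=2)
cv2.imwrite('pics/v14.png',np.hstack([f(D['pixels'],275,220,66),f(S['pixels'],312,265,60)]))
"
```

```text
tcp [617.4 -35.4  64.7] t 29.1 shift [-0.0007 -0.0113 -0.0064] toolx yaw 85.54 zaxis [ 0.6614 -0.0317 -0.7494] w -0.003 F [-6.2 -2.7  4.8]
side lid 0.71 [392.5 202.4  28.3  15. ]
side jar 0.56 [261.3 246.6  37.2  39.9]
scene lid 0.97 [317.3 280.8  39.4  26. ]
scene jar 0.87 [316.  301.4  33.   29.9]
[[266.43809418 221.55920048]
 [260.70168007 220.63254201]] [[310.61600494 271.87689871]
 [310.80541142 276.13072745]]
```

The force jumped at TCP x≈613 and the tool is being lifted. That means the jar has reached the stop and my push, at about 70 mm up, is starting to tip it. I'm backing off gently.

```bash
python3 -m handwheel '[[0,0,0,0,-0.0008,-0.0007,-1],[0,0,0,0,-0.0008,-0.0007,-1],[0,0,0,0,-0.0008,-0.0007,-1],[0,0,0,0,-0.0008,-0.0007,-1],[0,0,0,0,-0.0008,-0.0007,-1],[0,0,0,0,-0.0008,-0.0007,-1],[0,0,0,0,0,0,-1]]'
python3 -m handwheel '[[0,0,0,0,-0.0015,-0.0013,-1],[0,0,0,0,-0.0015,-0.0013,-1],[0,0,0,0,-0.0015,-0.0013,-1],[0,0,0,0,-0.003,-0.0027,-1],[0,0,0,0,0,0,-1],[0,0,0,0,0,0,-1]]'
cat > chk.py <<'E'
from lidfit import *
go(612,-35,62)
def lidpts(x,y,tx=0,ty=0,z=89):
    P=np.vstack([circ(0,0,6,41),circ(0,0,12,41),circ(0,0,40,10)]);M=R.from_rotvec([tx,ty,0]).as_matrix();return P@M.T+[x,y,z]
u=np.array([np.cos(np.radians(-5)),np.sin(np.radians(-5))]);H=np.array([661.5,-39.8])
for n in("side","scene"):
    q=read_camera(n);cv2.imwrite(f"pics/{n}_{state()['time_s']:.1f}.png",q["pixels"])
    for l in("lid","jar"):
        for d in regions_of(n,l)[:2]: print(n,l,round(d["confidence"],2),np.round(d["box"],1))
    for s in(-12,-6,0,6):
        p=proj(q,lidpts(*(H+u*s)));a,b=p.min(0),p.max(0);j=proj(q,np.vstack([circ(*(H+u*s),0,38),circ(*(H+u*s),95,38)]));e,f=j.min(0),j.max(0)
        print("  lane x",s,"lid box",np.r_[(a+b)/2,b-a].round(1),"jar box",np.r_[(e+f)/2,f-e].round(1))
E
python3 chk.py
```

```text
time_s: 30.05
tcp_pos: [610.7, -34.2, 64.4]
tcp_rot: [1.877, 1.72, 0.679]
wrist_force: [-2.8, 0.3, -1.0]
gripper_width: 0.005
time_s: 30.65
tcp_pos: [600.9, -33.9, 64.5]
tcp_rot: [1.877, 1.719, 0.679]
wrist_force: [-0.3, 0.3, 0.2]
gripper_width: 0.002
tcp [600.9 -33.9  64.5] t 30.6 shift [-0.0003  0.0067  0.0092] toolx yaw 85.55 zaxis [ 0.6614 -0.0313 -0.7494] w 0.002 F [-0.3  0.3  0.2]
side lid 0.73 [281.1 223.  136.5 148.2]
side lid 0.71 [393.  201.9  32.7  21. ]
side jar 0.57 [263.6 246.5  32.3  34.6]
  lane x -12 lid box [265.8 220.9  37.   25.3] jar box [266.1 241.6  34.8  53. ]
  lane x -6 lid box [263.2 220.5  37.   25.3] jar box [263.7 241.2  34.9  52.9]
  lane x 0 lid box [260.7 220.1  37.   25.2] jar box [261.2 240.8  34.9  52.9]
  lane x 6 lid box [258.2 219.7  36.9  25.2] jar box [258.7 240.3  35.   52.8]
scene lid 0.84 [177.6 242.2  32.9  23. ]
scene lid 0.58 [313.3 276.6  38.   21.7]
scene jar 0.97 [314.6 299.5  30.5  31.3]
  lane x -12 lid box [310.6 273.4  38.9  28.5] jar box [310.6 290.9  35.9  56. ]
  lane x -6 lid box [310.7 275.3  39.   28.6] jar box [310.7 292.8  36.1  56.2]
  lane x 0 lid box [310.8 277.2  39.2  28.8] jar box [310.8 294.7  36.2  56.4]
  lane x 6 lid box [310.9 279.2  39.3  28.9] jar box [310.9 296.6  36.3  56.6]
```

```bash
python3 -m handwheel '[[0,0,0,-0.0005,-0.0044,0.005,-1],[0,0,0,0,-0.0044,0.005,-1],[0,0,0,0,-0.0044,0.005,-1],[0,0,0,0,-0.0044,0.005,-1],[0,0,0,0,-0.0044,0.005,-1],[0,0,0,0,-0.0044,0.005,-1],[0,0,0,0,0,0,-1],[0,0,0,0,0,0,-1]]'
python3 -m handwheel '[[0,0,0,0,0.003,0.0026,-1],[0,0,0,0,0.0015,0.0013,-1],[0,0,0,0,0.0015,0.0013,-1],[0,0,0,0,0,0,-1]]'
python3 -m handwheel '[[0,0,0,0,0.0015,0.0013,-1],[0,0,0,0,0,0,-1]]'
python3 -m handwheel '[[0,0,0,0,0.0007,0.0007,-1],[0,0,0,0,0,0,-1]]'
```

```text
time_s: 31.75
tcp_pos: [601.1, -33.0, 24.4]
tcp_rot: [1.877, 1.719, 0.679]
wrist_force: [0.4, -1.0, 0.4]
gripper_width: -0.001
time_s: 32.15
tcp_pos: [609.5, -34.0, 24.9]
tcp_rot: [1.877, 1.718, 0.679]
wrist_force: [-0.1, 1.1, 0.3]
gripper_width: 0.002
time_s: 32.35
tcp_pos: [610.9, -33.8, 24.5]
tcp_rot: [1.877, 1.719, 0.679]
wrist_force: [-1.4, -0.4, 0.6]
gripper_width: -0.003
time_s: 32.55
tcp_pos: [611.7, -33.8, 24.3]
tcp_rot: [1.877, 1.72, 0.679]
wrist_force: [-4.7, -0.3, 1.6]
gripper_width: -0.0
```

```bash
python3 -m handwheel '[[0,0,0,0,0.0007,0.0007,-1],[0,0,0,0,0,0,-1]]'
python3 -m handwheel '[[0,0,0,0,0.0007,0.0007,-1],[0,0,0,0,0,0,-1]]'
python3 -m handwheel '[[0,0,0,0,0.0007,0.0007,-1],[0,0,0,0,0,0,-1]]'
```

```text
time_s: 32.75
tcp_pos: [612.8, -33.8, 24.4]
tcp_rot: [1.877, 1.72, 0.679]
wrist_force: [-3.9, 0.6, 2.0]
gripper_width: -0.007
time_s: 32.95
tcp_pos: [613.8, -33.9, 24.4]
tcp_rot: [1.877, 1.72, 0.679]
wrist_force: [-4.2, 0.3, 1.7]
gripper_width: 0.002
time_s: 33.15
tcp_pos: [614.9, -34.0, 24.3]
tcp_rot: [1.877, 1.719, 0.679]
wrist_force: [-4.1, 1.5, 2.7]
gripper_width: -0.004
```

```bash
python3 -m handwheel '[[0,0,0,0,0.0007,0.0007,-1],[0,0,0,0,0,0,-1]]'
python3 -m handwheel '[[0,0,0,0,0.0007,0.0007,-1],[0,0,0,0,0,0,-1]]'
python3 -m handwheel '[[0,0,0,0,0.0007,0.0007,-1],[0,0,0,0,0,0,-1]]'; python3 chk.py
```

```text
time_s: 33.35
tcp_pos: [615.9, -34.2, 24.3]
tcp_rot: [1.877, 1.719, 0.679]
wrist_force: [-3.4, 1.5, 2.1]
gripper_width: 0.0
time_s: 33.55
tcp_pos: [617.0, -34.3, 24.3]
tcp_rot: [1.877, 1.719, 0.679]
wrist_force: [-2.9, 1.9, 2.7]
gripper_width: -0.002
time_s: 33.75
tcp_pos: [617.9, -34.4, 24.2]
tcp_rot: [1.877, 1.719, 0.679]
wrist_force: [-3.4, 0.4, 3.0]
gripper_width: -0.002
tcp [617.9 -34.4  24.2] t 33.8 shift [ 0.      0.0207 -0.0322] toolx yaw 85.57 zaxis [ 0.6613 -0.0309 -0.7495] w -0.002 F [-3.4  0.4  3. ]
side lid 0.93 [258.2 221.4  34.5  23.1]
side lid 0.59 [392.  201.4  32.3  21.4]
side jar 0.64 [261.4 246.7  32.7  38. ]
  lane x -12 lid box [265.8 220.9  37.   25.3] jar box [266.1 241.6  34.8  53. ]
  lane x -6 lid box [263.2 220.5  37.   25.3] jar box [263.7 241.2  34.9  52.9]
  lane x 0 lid box [260.7 220.1  37.   25.2] jar box [261.2 240.8  34.9  52.9]
  lane x 6 lid box [258.2 219.7  36.9  25.2] jar box [258.7 240.3  35.   52.8]
scene lid 0.88 [177.1 241.1  31.2  23.9]
scene lid 0.87 [141.1 266.8  31.5  25.3]
scene jar 0.71 [315.7 302.4  32.2  27.4]
  lane x -12 lid box [310.6 273.4  38.9  28.5] jar box [310.6 290.9  35.9  56. ]
  lane x -6 lid box [310.7 275.3  39.   28.6] jar box [310.7 292.8  36.1  56.2]
  lane x 0 lid box [310.8 277.2  39.2  28.8] jar box [310.8 294.7  36.2  56.4]
  lane x 6 lid box [310.9 279.2  39.3  28.9] jar box [310.9 296.6  36.3  56.6]
```

```bash
python3 -m handwheel '[[0,0,0,0,-0.0008,-0.0007,-1],[0,0,0,0,-0.0008,-0.0007,-1],[0,0,0,0,-0.0008,-0.0007,-1],[0,0,0,0,-0.0008,-0.0007,-1],[0,0,0,0,-0.0008,-0.0007,-1],[0,0,0,0,-0.0008,-0.0007,-1],[0,0,0,0,-0.0015,-0.0013,-1],[0,0,0,0,-0.003,-0.0026,-1],[0,0,0,0,-0.003,-0.0026,-1],[0,0,0,0,0,0,-1]]'
python3 chk.py | grep -v lane; ls pics | grep _
python3 - <<'E'
import cv2,numpy as np,glob
for n,box in(("side",(225,185,75,90)),("scene",(285,255,60,70))):
    F=sorted(glob.glob(f"pics/{n}_*.png"));x,y,w,h=box
    g=[cv2.cvtColor(cv2.imread(f),6).astype(np.float32)[y:y+h,x:x+w] for f in F]
    # template: top of the knob/lid area tracked from each to the last
    from cv2 import matchTemplate
    for i in range(len(F)-1):
        d=np.abs(g[i]-g[-1]);ys,xs=np.nonzero(d>25);print(F[i],"vs last",len(ys),(xs.mean()+x,ys.mean()+y) if len(ys) else "")
        T=g[-1][15:60,12:52];r=cv2.matchTemplate(g[i],T,5);m=cv2.minMaxLoc(r);print("  shift",m[3][0]-12,m[3][1]-15,round(m[1],3))
E
```

```text
time_s: 35.05
tcp_pos: [600.9, -33.1, 23.8]
tcp_rot: [1.877, 1.72, 0.679]
wrist_force: [0.4, 0.2, 0.3]
gripper_width: -0.002
tcp [600.9 -33.1  23.8] t 35.0 shift [-0.      0.0337 -0.0212] toolx yaw 85.58 zaxis [ 0.6608 -0.0308 -0.7499] w -0.002 F [0.4 0.2 0.3]
side lid 0.84 [261.2 220.9  35.   25.9]
side lid 0.6 [396.  203.8  23.4  17.4]
side jar 0.76 [259.4 246.6  34.9  38.2]
scene lid 0.9 [313.6 280.5  37.8  27.2]
scene lid 0.77 [141.3 267.1  26.4  22.5]
scene jar 0.78 [314.1 303.3  29.4  25.6]
scene_30.9.png
scene_34.0.png
scene_35.2.png
side_30.7.png
side_33.8.png
side_35.1.png
pics/side_30.7.png vs last 718 (np.float64(274.883008356546), np.float64(240.44011142061282))
  shift 0 0 0.92
pics/side_33.8.png vs last 278 (np.float64(290.08273381294964), np.float64(248.28057553956836))
  shift 0 0 1.0
pics/scene_30.9.png vs last 435 (np.float64(312.1241379310345), np.float64(284.0689655172414))
  shift 0 0 0.908
pics/scene_34.0.png vs last 90 (np.float64(306.46666666666664), np.float64(266.72222222222223))
  shift 0 0 0.999
```

The low push slid the jar without tipping it: nothing changed in the picture after I backed off. I'll push again, low, until the stop shows clearly in the force.

```bash
python3 -m handwheel '[[0,0,0,0,0.004,0.0035,-1],[0,0,0,0,0.004,0.0035,-1],[0,0,0,0,0.003,0.0026,-1],[0,0,0,0,0.001,0.0009,-1],[0,0,0,0,0,0,-1]]'
python3 -m handwheel '[[0,0,0,0,0.0007,0.0007,-1],[0,0,0,0,0,0,-1]]'
python3 -m handwheel '[[0,0,0,0,0.0007,0.0007,-1],[0,0,0,0,0,0,-1]]'
python3 -m handwheel '[[0,0,0,0,0.0007,0.0007,-1],[0,0,0,0,0,0,-1]]'
```

```text
time_s: 35.85
tcp_pos: [617.6, -34.4, 24.0]
tcp_rot: [1.877, 1.719, 0.679]
wrist_force: [-0.7, -0.4, -0.1]
gripper_width: 0.001
time_s: 36.05
tcp_pos: [618.0, -34.3, 23.8]
tcp_rot: [1.877, 1.72, 0.679]
wrist_force: [-5.8, -1.5, 2.9]
gripper_width: -0.004
time_s: 36.25
tcp_pos: [618.3, -34.1, 23.3]
tcp_rot: [1.877, 1.721, 0.678]
wrist_force: [-9.7, -0.2, 5.8]
gripper_width: -0.002
time_s: 36.45
tcp_pos: [618.5, -33.9, 22.9]
tcp_rot: [1.877, 1.722, 0.677]
wrist_force: [-15.7, -0.1, 9.8]
gripper_width: 0.001
```

The force now climbs steeply with no travel, so the jar is against the stop. Backing away and clearing.

```bash
python3 -m handwheel '[[0,0,0,0,-0.0007,-0.0007,-1],[0,0,0,0,-0.0008,-0.0007,-1],[0,0,0,0,-0.0015,-0.0013,-1],[0,0,0,0,-0.004,-0.0035,-1],[0,0,0,0,-0.008,-0.007,-1],[0,0,0,0,-0.015,-0.013,-1],[0,0,0,0,-0.015,-0.013,-1],[0,0,0,0,-0.015,-0.013,-1],[0,0,0,0,0,0,-1],[0,0,0,0,0,0,-1]]'
python3 chk.py
python3 - <<'E'
from lidfit import *
# orange jar outline and lid extents in the side view
D=read_camera("side");im=D["pixels"];h=cv2.cvtColor(im,cv2.COLOR_BGR2HSV)
m=(h[...,0]<22)&(h[...,1]>120)&(h[...,2]>60);m[:225]=0;m[275:]=0;m[:,:230]=0;m[:,300:]=0
for r in range(228,262,4):
    xs=np.nonzero(m[r])[0];print(r,xs.min() if len(xs) else "",xs.max() if len(xs) else "",end=" | ")
print()
for s in(-6,0,6):
    u=np.array([.9962,-.0872]);c=np.array([661.5,-39.8])+u*s
    k=cv2.convexHull(proj(D,np.vstack([circ(*c,0,38),circ(*c,95,38)])).astype(np.float32))
    z=np.zeros((480,640),np.uint8);cv2.fillConvexPoly(z,k.astype(np.int32),1)
    print(s,[(r,np.nonzero(z[r])[0].min(),np.nonzero(z[r])[0].max()) for r in(232,244,256)])
E
```

```text
time_s: 37.45
tcp_pos: [575.8, -27.4, 25.4]
tcp_rot: [1.89, 1.735, 0.667]
wrist_force: [-1.1, 0.2, 0.7]
gripper_width: -0.004
tcp [575.8 -27.4  25.4] t 37.5 shift [-0.0038  0.0517 -0.0044] toolx yaw 85.73 zaxis [ 0.6457 -0.0257 -0.7631] w -0.004 F [-1.1  0.2  0.7]
side lid 0.86 [259.8 223.4  37.5  24.4]
side lid 0.48 [280.4 223.4 131.9 143.1]
side jar 0.24 [259.1 248.6  32.9  35. ]
  lane x -12 lid box [265.8 220.9  37.   25.3] jar box [266.1 241.6  34.8  53. ]
  lane x -6 lid box [263.2 220.5  37.   25.3] jar box [263.7 241.2  34.9  52.9]
  lane x 0 lid box [260.7 220.1  37.   25.2] jar box [261.2 240.8  34.9  52.9]
  lane x 6 lid box [258.2 219.7  36.9  25.2] jar box [258.7 240.3  35.   52.8]
scene lid 0.63 [138.4 267.2  34.3  28.7]
scene lid 0.6 [177.2 240.8  33.4  20.7]
scene jar 0.57 [314.7 301.   32.8  29.6]
  lane x -12 lid box [310.6 273.4  38.9  28.5] jar box [310.6 290.9  35.9  56. ]
  lane x -6 lid box [310.7 275.3  39.   28.6] jar box [310.7 292.8  36.1  56.2]
  lane x 0 lid box [310.8 277.2  39.2  28.8] jar box [310.8 294.7  36.2  56.4]
  lane x 6 lid box [310.9 279.2  39.3  28.9] jar box [310.9 296.6  36.3  56.6]
228 277 277 | 232 244 277 | 236 244 277 | 240 245 277 | 244 246 277 | 248 246 277 | 252 246 277 | 256 246 277 | 260 246 277 | 
-6 [(232, np.int64(246), np.int64(280)), (244, np.int64(247), np.int64(281)), (256, np.int64(248), np.int64(281))]
0 [(232, np.int64(244), np.int64(277)), (244, np.int64(245), np.int64(278)), (256, np.int64(246), np.int64(278))]
6 [(232, np.int64(242), np.int64(275)), (244, np.int64(242), np.int64(276)), (256, np.int64(243), np.int64(276))]
```

```bash
python3 - <<'E'
from lidfit import *
u=np.array([.9962,-.0872]);c=np.array([661.5,-39.8])
for n in("side","scene"):
    q=read_camera(n);g=cv2.cvtColor(q["pixels"],6).astype(np.float32)
    def score(T):
        h=cv2.convexHull(proj(q,hull(T)).astype(np.float32))[:,0]
        # mean outward edge contrast along outline
        ce=h.mean(0);P=[]
        for a,b in zip(h,np.roll(h,-1,0)):
            k=max(int(np.hypot(*(b-a))*2),1);P+= [a+(b-a)*i/k for i in range(k)]
        P=np.array(P);d=(P-ce);d/=np.linalg.norm(d,axis=1)[:,None]
        s=lambda Q:cv2.remap(g,Q[:,0].astype(np.float32)[None],Q[:,1].astype(np.float32)[None],1)[0]
        return float(np.mean(np.clip(s(P-1.2*d)-s(P+1.2*d),-20,60)))
    r=[]
    for dx in np.arange(-6,7,2):
     for dy in np.arange(-6,9,2):
      for z in(86,89,92,95):
       for tx in(-.08,-.04,0,.04,.08):
        for ty in(-.08,-.04,0,.04,.08): r.append((score(np.r_[c+[dx,dy],z,tx,ty]),dx,dy,z,tx,ty))
    r.sort(reverse=True)
    print(n,"best",[tuple(np.round(x,2).tolist()) for x in r[:5]]); T=np.array(r[:25]);print(" mean top25",T.mean(0).round(3))
print([ (round(d["confidence"],2),np.round(d["box"])) for d in regions_of("side","vial")[:3]])
E
```

```text
side best [(44.41, 2.0, -2.0, 89.0, -0.08, -0.04), (44.31, 2.0, -2.0, 89.0, -0.08, -0.08), (44.19, 2.0, 0.0, 86.0, 0.0, 0.0), (44.17, 2.0, 0.0, 86.0, 0.0, 0.04), (44.11, 2.0, -2.0, 86.0, 0.0, 0.0)]
 mean top25 [ 4.3852e+01  2.2400e+00 -2.3200e+00  8.6600e+01 -2.6000e-02 -2.4000e-02]
scene best [(50.78, 6.0, 8.0, 95.0, 0.08, 0.0), (50.77, 2.0, 8.0, 92.0, 0.08, 0.0), (50.72, -4.0, 8.0, 86.0, 0.08, 0.04), (50.54, -2.0, 8.0, 89.0, 0.04, 0.0), (50.53, 2.0, 8.0, 92.0, 0.04, 0.0)]
 mean top25 [5.0178e+01 3.2000e-01 8.0000e+00 8.9840e+01 4.6000e-02 1.4000e-02]
[(0.45, array([206., 401.,  55., 106.]))]
```

```bash
python3 -m handwheel '[[0,0,0,0,0.006,-0.008,-1],[0,0,0,0,0.006,-0.008,-1],[0,0,0,0,0.006,-0.008,-1],[0,0,0,0,0,0,-1],[0,0,0,0,0,0,-1],[0,0,0,0,0,0,-1]]'
python3 -c "
from h import *
go(576,-30,60); print(state()['q'].round(2))
print(hand_in())"
```

```text
time_s: 38.55
tcp_pos: [573.8, -29.1, 54.5]
tcp_rot: [1.889, 1.736, 0.662]
wrist_force: [0.3, 0.1, 1.3]
gripper_width: 0.001
tcp [573.8 -29.1  54.5] t 38.5 shift [-0.0006  0.0053 -0.0027] toolx yaw 85.71 zaxis [ 0.6444 -0.0289 -0.7642] w 0.001 F [0.3 0.1 1.3]
[ 1.26  0.81 -1.52  2.32  1.81  0.77  0.08]
the job is handed in; nothing more can be done
None
```

The job is handed in at about 38.5 s of the 72 s allowed. The vial is in the jar, the lid is on it, and the covered jar has been pushed against the end stop.

**What I did:** I put the vial in the jar and lifted the lid off its rest. In the grip it leaned about 5°, so I levelled it, set it on the rim under force watch and let go. I then pushed the jar along the lane with the shut fingers tilted forward.

**What went wrong:** My first push was too high on the wall, at about 70 mm. I judged from the force readings and camera boxes that the jar tipped slightly, perhaps 0.1 rad, against the 0.35 rad limit. I backed off and pushed again at about 30 mm until the force rose to about 16 N with no further travel. When I backed away from an earlier low push, the picture was unchanged.

**Last checks:**
- **Jar:** its side-camera outline matches the home place within about 2 mm, and it stands upright.
- **Lid:** it looked flat and centred right after placing. After the slide, the side-camera outline fit put its height 2–3 mm below nominal and its tilt at about 0.03 rad, which is roughly the limit of what that fit can resolve.
- **Robot:** it was clear of everything, with only about 1 N on the wrist.

**Disagreements and gaps:**
- **Sideways position:** the scene camera put the lid about 8 mm or more to the left (+y). It shifts the lane stop by a similar amount, so I took this as camera error; the rails allow only about 4 mm of play.
- **Viewing limit:** I had used all 12 pictures, so after the slide I checked the lid by measurement only. I did not check the vial again after the slide.
- **Joint 3:** it ended at its range limit (about -1.52 rad).

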